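# Load a circuit board into a sprung board holder

## Robot

A 7-joint arm with a two-finger parallel gripper is mounted at the origin on the work surface. World frame = base frame: x ahead of the robot, y to its left, z up, the work surface at z = 0. Lengths are in m, angles in rad, forces in N, time in s.
With the tool pointing down it reaches from about 0.4 to 0.875 m from the base axis. Payload 19.3 kg.
Tool frame: the origin (TCP) lies at the very end of the fingers, on their centre line; the grasp point (between the pads) lies 19 mm behind it; z points along the fingers, y is the direction in which the jaws open and shut (so a half turn about z gives the same grasp; the last joint's range is limited). The gripper opens to 85 mm and grips with 20 to 120 N. Pads are 22 mm wide; open, the fingers measure 114 mm over their backs; the gripper's body (76 mm by 85 mm) begins 54 mm behind the grasp point. The pads swing forward as they close: fully open they stand 13 mm farther back than shut.
Start: joints at [1.117, 0.521, -0.036, 1.599, 0.021, 1.021, -0.113], TCP at [0.234, -0.58, 0.198] pointing down, gripper open.
Joint ranges: [-2.91, 2.91], [-0.3, 2.13], [-1.5, 1.42], [0.17, 2.43], [-1.26, 4.41], [0.16, 1.93], [-2.52, 2.52]. Speed limits (rad/s): [1.89, 1.89, 2.39, 2.39, 3.01, 3.01, 3.01].

## Interface

Orientations are given as [roll, pitch, yaw] about the fixed x, y, z axes, in that order (R = Rz(yaw) Ry(pitch) Rx(roll)).
In Python, from workcell import bot, viewer gives the robot as it stands.
- The arm moves only by the shell command python3 -m creep 'ROWS' [FORCE]. ROWS is JSON, a list of rows, each an object of numbers: "rx", "ry", "rz": the turn, a rotation vector about the tool's x, y, z in degrees; "tx", "ty", "tz": the shift along the tool's x, y, z in mm; "hand": the closure, from -1 (fully open) to 1 (shut), so that 0 is half open. In form: [{"rx": .., "ry": .., "rz": .., "tx": .., "ty": .., "tz": .., "hand": ..}, ...]. A call has 1 to 8 rows; each row is the pose to reach, as a shift and turn from the pose commanded when the call began, along the tool's axes at that moment; what a row does not reach only later rows make up. A row lasts 1/10 s, in which the tool goes at most 50 mm and 8.59 degrees, less where a joint would pass 70% of its speed; a pose out of reach is approached as far as the arm can. A call with a gripper value outside its range is refused whole. The fingers move at their own pace and stop on an object; FORCE is the grip in N (left out, the last holds). Time passes only in rows, so rows that repeat a pose let the fingers close. It gives the time, the measured TCP pose, the force and the opening at its end, in the units of the state.
- bot.observe(): the state, without advancing time (a new reading comes with each control period).
- viewer.grab_frame(name): name is "side" or "top" or "wrist"; returns a dict with "pixels" (400x640x3 uint8, blue, green, red), "vertical_fov" (degrees; the focal length in pixels is half the picture's height over the tangent of half this angle, whatever the lens; pixels are square), "cx", "cy" (the principal point, pixels), "rvec" (rotation vector, rad) and "tvec" (3), from world to camera coordinates, as OpenCV has them; the wrist camera has in their place "tool_from_camera" (4x4, takes a point from camera to tool coordinates, whose origin is the TCP and whose axes are the flange's). Camera axes: x right, y down, z forward; pixel columns grow to the right and rows downward; lengths in m; the calibration is good to about 2 mm. A picture is of the moment at which its call begins: read the wrist's pose just before it. There is no depth.
- bot.job_done(): hands the job in, once; it reports no verdict.
Trained networks look in a picture, given as the dict that the camera call returned (one of the last four; its "shot" number tells which), for a name from the list of things; names that differ only in an ending like _2 or _b are one class to them, and where a whole thing is asked for, a point or a joint stands for the part that bears it (a point fixed in the world has none). Each returns a list of dicts, best first, with "score" (0 to 1); they miss things now and then, are a little off and sometimes report something else, mostly with a low value. They report only what shows in the picture. A call takes as long as a camera call.
- viewer.outline_of(target, picture): "mask" (400x640 bool, what is visible of it) and "bbox" ([left, top, right, bottom] in pixels, round what is visible of it).
The state is a dict: "clock": time; "qpos": joint angles; "qd": joint speeds; "joint_efforts": joint torques, N m; "position": TCP position; "tool_rot": TCP orientation; "force": force on the tool from outside, world axes, zero at the start; "moment": the same for the moment, N m; "grip_width": finger opening in m.
Only numpy, scipy, OpenCV 4.12 (cv2) and the standard library are available. Lean on these libraries where they do the work, as an engineer would, in place of code of your own. Each camera call takes 0.05 s, during which the arm holds its last target.

## Task

Fit the green circuit board into the tilted board holder, components out, orange terminal strip along the low edge and the board about midway along the jaws. Push one side edge into the groove of the blue sprung jaw to hold that jaw open, swing the other edge down into line with the black clamped jaw, then ease the spring shut without letting it snap, so that the board sits flat and fully home in both grooves, and let go. Be gentle, never forcing the board against the holder, and leave the other things on the bench alone.

Things in the scene. Friction and masses are not known exactly. Their poses are not given: they have to be found in the camera images.
- board_grip (a point): Centre of the transformer in the middle of the loose circuit board, where to grip it: a block 50 (x) by 44 (y) by 35 mm high. 17.5 mm above the board's top face, 18.7 mm above the middle of its thickness. Axes of the board: x away from the orange terminal strip, y along its 120 mm width, z out of the component side. On both y sides of it a lane 32 mm wide (x) is clear of parts over 3 mm high.
- board: The green circuit board, 100 (x) by 120 (y) by 2.4 mm thick, 0.2 to 0.4 kg; origin at the centre of its underside, axes as board_grip. It starts flat on the mat, components up. Its edges at y = -60 and +60 mm go into the jaws. Parts other than the transformer are at most 14 mm high, and none stand within 14 mm of those two edges.
- board_strip (a point): On the board, 44 mm from board_grip towards the board's -x: over the orange terminal strip (80 mm long, 11 mm high) that runs along the board's x = -50 mm edge. Same axes.
- frame_mid (a point): Middle of the holder's tilting frame, in the plane of the middle of the board's thickness when it is home. Axes: y along the bar from the clamped (black) jaw at -y to the sprung (blue) jaw at +y, x up the slope, z square out of the frame, up and towards the robot. Tilt 21 to 31 degrees, low edge towards the robot. With the board home its axes match these and board_grip is at x = 0, z = 18.7 mm.
- holder: The board holder: grey base 150 (x) by 310 (y) by 14 mm, fixed, on the 2 mm mat; two uprights 125 mm high at y = -139 and +139 mm carry the tilting frame on an axis along y, 105 mm up, with frame_mid 42 mm out from it. Bar and arms lie 9 mm or more below the board's plane; nothing stands above the jaws. The clamped jaw cannot be moved by hand. Origin: centre of the base's underside, x away from the robot.
- jaw_groove (a point): Middle of the sprung jaw's groove, at its bottom, on the robot's left: at y = 36 mm + jaw opening from frame_mid, same axes, moving with the jaw. Both jaws are bars 80 mm long (x) with a V groove facing the other jaw: 6 mm deep, 3.4 mm wide at the bottom, 13 mm at the mouth, middle at frame_mid's z = 0; they reach 10 mm above and below it.
- jaw (a joint): Opening of the sprung jaw in m: 0 at rest, growing as it is pushed along +y, 0.047 at its hard end stop. The spring pushes back with 4 N plus 0.16 N per mm. The clamped jaw has no reading: it is set anywhere with its groove bottom 48 to 80 mm to -y of frame_mid, its lips 6 mm nearer, so it must be found by touch or sight. Home opening 4 to 36 mm; 43 mm lets the board past it in every case.
- screwdriver: Bystander: red-handled screwdriver 190 mm long, lying on the mat. Leave it.
- reel: Bystander: grey reel of solder, 54 mm across, 48 mm high. Leave it.
- contactor: Bystander: grey and black contactor, 78 by 45 mm, 80 mm high. Leave it.
- meter: Bystander: grey and black multimeter lying flat, 155 by 78 by 46 mm. Leave it.
- probe: Bystander: orange and black test probe, 160 mm long, lying flat. Leave it.
- parts_tray: Bystander: blue tray of terminals, 140 by 100 by 45 mm. Leave it.
- cleaner: Bystander: white can, 52 mm across, 170 mm high. Leave it.

How it is judged:
On the way, in this order (a step that is already met when the one before it is completed fails the run):
1. the board is lifted off the bench (height (world z) of board_grip above 0.09 m), for 0.1 s.
2. the board's edge holds the sprung jaw pushed open (value of joint jaw above 0.012 m and distance between board_grip and frame_mid below 0.09 m), for 0.2 s.
At the end, for the whole second after the job is handed in: Board held in both grooves: edge home in the sprung groove within 3 mm, middle within 15 mm of the jaws' middle (x) and 2.5 mm of the board plane, flat within 0.05 and square within 0.06 rad, terminal strip on the low side, sprung jaw open 2 to 38 mm, at rest and let go (x of board_grip in the frame of frame_mid between -0.015 and 0.015 m and y of board_grip in the frame of jaw_groove between -0.063 and -0.057 m and z of board_grip in the frame of frame_mid between 0.0162 and 0.0212 m and x of board_strip in the frame of frame_mid below -0.02 m and angle between the z axis of board_grip and the z axis of frame_mid, either way round below 0.05 rad and angle between the y axis of board_grip and the y axis of frame_mid, either way round below 0.06 rad and value of joint jaw between 0.002 and 0.038 m and linear speed of board below 0.01 m/s); the robot touches nothing.
It fails at once if the board is forced against the holder with more than 35 N (contact force between board and holder above 35 N).
It fails at once if the sprung jaw snaps shut (closing faster than 0.2 m/s) (velocity of joint jaw below -0.2 m/s).
It fails at once if a bystander is moved by more than 30 mm (distance of any of screwdriver, reel, contactor, meter, probe, parts_tray, cleaner from where it was at the start of the episode above 0.03 m).
It also fails if it takes over 53 s, if anything falls off the work surface, if the arm or the gripper's body presses on something with over 40 N, if the wrist force passes 120 N, or if a joint passes its speed limit or range.

## Working session

There is one attempt and no reset: what is moved stays moved. The work goes in short steps, Python scripts to look and compute and a shell command to move; the robot and the scene stay as the last step left them, time stands still between calls to the robot, and variables do not carry over. Pictures are saved under pics/ and viewed, and the job is handed in when it is done.

```bash
ls; mkdir -p pics; python3 - <<'E'
from workcell import bot, viewer
import cv2
s=bot.observe()
print({k:(v if not hasattr(v,'tolist') else v.tolist()) for k,v in s.items()})
for n in ["side","top","wrist"]:
    p=viewer.grab_frame(n); cv2.imwrite(f"pics/{n}0.png",p["pixels"])
    print(n,{k:v for k,v in p.items() if k!="pixels"})
E
```

```text
pics
{'clock': 0.0, 'qpos': [1.1168091190250953, 0.5220408935150862, -0.036317908470167706, 1.5999625908354833, 0.021209207260061855, 1.0211227722903993, -0.11282296429032534], 'qd': [-0.0004457423109909495, 0.00012491120529624348, -0.0012452230615084682, 0.0017443191577101213, 0.0004233521695762976, 5.486281759557629e-05, -0.0008897928315995502], 'joint_efforts': [-0.0002769954880932346, -92.71188497543335, 1.9795630127191544, -36.99454665184021, 0.017656609998084605, 0.008047148294281214, -0.00019178437014488736], 'position': [0.23384159935771462, -0.5792137170035152, 0.19712538291547177], 'tool_rot': [-3.140448179928955, 9.439154915358294e-05, 0.3837500869743766], 'force': [0.6633997638526316, 0.583048196951527, -0.23795125733902245], 'moment': [0.03523073467428412, -0.0017863138715605055, 0.0016298238677667218], 'grip_width': 0.08574605674184244}
side {'vertical_fov': 45.59099357582723, 'cx': 316.3054277050495, 'cy': 197.944187990319, 'rvec': array([ 0.93624395, -2.55449673,  1.00232494]), 'tvec': array([0.48789446, 0.32662142, 1.16956131]), 'shot': 1}
top {'vertical_fov': 42.50466504727159, 'cx': 310.99129546986563, 'cy': 199.22243358991977, 'rvec': array([ 2.17846058, -2.14156961,  0.13778358]), 'tvec': array([0.05774925, 0.5821795 , 1.43483219]), 'shot': 2}
wrist {'vertical_fov': 64.0707677071438, 'cx': 320.0626437806672, 'cy': 199.61868551071328, 'tool_from_camera': array([[-4.80089868e-04, -9.47600679e-01, -3.19456920e-01,
         8.21374864e-02],
       [ 9.99999666e-01, -6.66189044e-04,  4.73276594e-04,
        -1.56420447e-03],
       [-6.61295922e-04, -3.19456586e-01,  9.47600682e-01,
        -1.76384923e-01],
       [ 0.00000000e+00,  0.00000000e+00,  0.00000000e+00,
         1.00000000e+00]]), 'shot': 3}
```

View pics/side0.png

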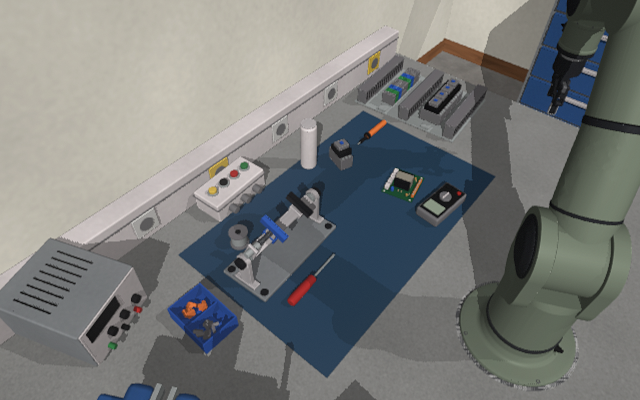

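View pics/top0.png

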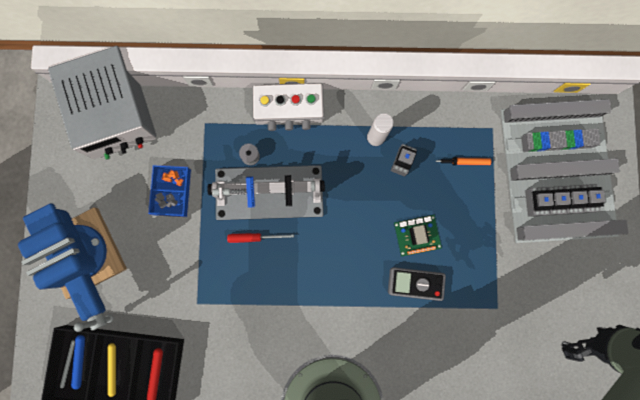

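View pics/wrist0.png

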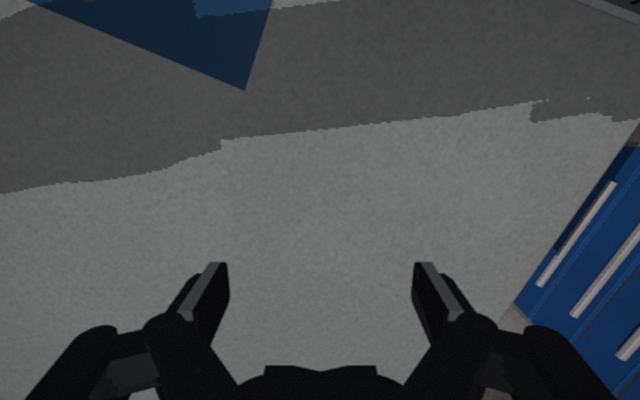

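```bash
cat > h.py <<'E'
import numpy as np, cv2
from scipy.spatial.transform import Rotation as Ro
from workcell import bot, viewer
def K(p):
    f=200/np.tan(np.radians(p["vertical_fov"])/2)
    return np.array([[f,0,p["cx"]],[0,f,p["cy"]],[0,0,1]])
def wc(p,st=None):
    """world_from_cam R,t"""
    if "rvec" in p:
        R=Ro.from_rotvec(p["rvec"]).as_matrix(); return R.T,-R.T@p["tvec"]
    Rt=Ro.from_euler("xyz",st["tool_rot"]).as_matrix(); T=p["tool_from_camera"]
    return Rt@T[:3,:3],Rt@T[:3,3]+st["position"]
def proj(p,X,st=None):
    R,t=wc(p,st); c=(np.atleast_2d(X)-t)@R; q=c@K(p).T; return q[:,:2]/q[:,2:]
def unproj(p,uv,z,st=None):
    R,t=wc(p,st); uv=np.atleast_2d(uv); d=np.c_[uv,np.ones(len(uv))]@np.linalg.inv(K(p)).T@R.T
    return t+d*((z-t[2])/d[:,2])[:,None]
def tri(obs):
    """obs: list (p,uv,st)"""
    A=np.zeros((3,3));b=np.zeros(3)
    for p,uv,st in obs:
        R,t=wc(p,st); d=R@np.linalg.inv(K(p))@np.array([*uv,1.]); d/=np.linalg.norm(d)
        M=np.eye(3)-np.outer(d,d);A+=M;b+=M@t
    return np.linalg.solve(A,b)
def crop(p,x0,y0,x1,y1,s,name):
    cv2.imwrite(name,cv2.resize(p["pixels"][y0:y1,x0:x1],None,fx=s,fy=s,interpolation=cv2.INTER_CUBIC))
E
python3 - <<'E'
from h import *
for n in ["top","side"]:
    p=viewer.grab_frame(n)
    for t in ["board","holder","jaw","meter","board_grip"]:
        o=viewer.outline_of(t,p)
        for d in o[:2]:
            ys,xs=np.nonzero(d["mask"]); print(n,t,round(d["score"],2),d["bbox"],xs.mean().round(1),ys.mean().round(1))
            if n=="top" and t in("board","holder","meter"):
                r=cv2.minAreaRect(np.c_[xs,ys].astype(np.float32)); b=cv2.boxPoints(r); print(unproj(p,b,0.0044).round(3).tolist())
    if n=="top": crop(p,190,150,460,310,2.9,"pics/topc.png")
    else: crop(p,210,110,480,310,2.9,"pics/sidec.png")
E
```

```text
top board 0.73 [396.3, 215.6, 438.1, 257.3] 416.9 235.5
[[0.52, -0.172, 0.004], [0.547, -0.29, 0.004], [0.449, -0.31, 0.004], [0.422, -0.192, 0.004]]
top holder 0.69 [207.7, 168.6, 321.1, 220.0] 267.2 192.5
[[0.67, 0.377, 0.004], [0.686, 0.035, 0.004], [0.535, 0.029, 0.004], [0.519, 0.366, 0.004]]
top jaw 0.84 [228.1, 178.5, 251.4, 206.6] 246.2 191.5
top jaw 0.55 [395.8, 212.9, 438.6, 255.2] 416.8 235.8
top meter 0.77 [387.6, 264.2, 446.9, 303.4] 415.6 283.7
[[0.314, -0.149, 0.004], [0.396, -0.159, 0.004], [0.379, -0.323, 0.004], [0.298, -0.312, 0.004]]
top board_grip 0.62 [392.1, 217.0, 441.5, 256.8] 416.7 235.6
side board 0.94 [382.0, 166.4, 424.6, 204.2] 402.7 184.1
side holder 0.94 [222.8, 187.5, 334.7, 302.6] 281.3 245.5
side jaw 0.65 [260.5, 217.3, 291.5, 244.4] 271.9 231.1
side jaw 0.2 [247.5, 193.5, 315.9, 260.6] 279.8 224.3
side board_grip 0.75 [383.9, 166.9, 423.9, 205.3] 402.9 184.1
side board_grip 0.55 [257.7, 216.0, 287.1, 239.3] 271.7 230.2
```

View pics/topc.png

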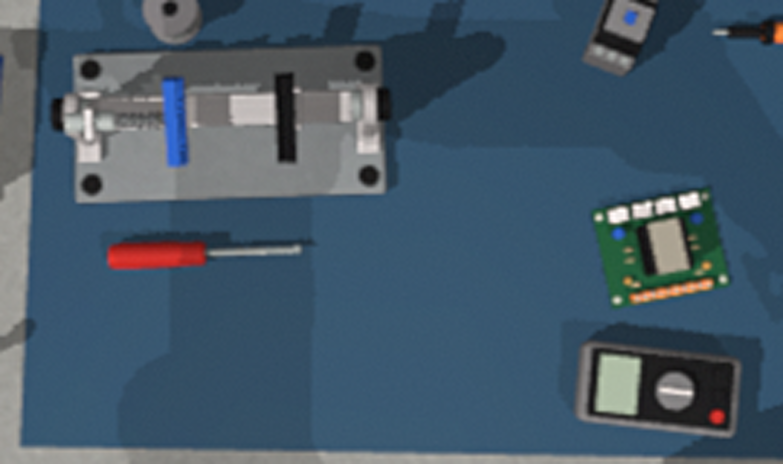

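View pics/sidec.png

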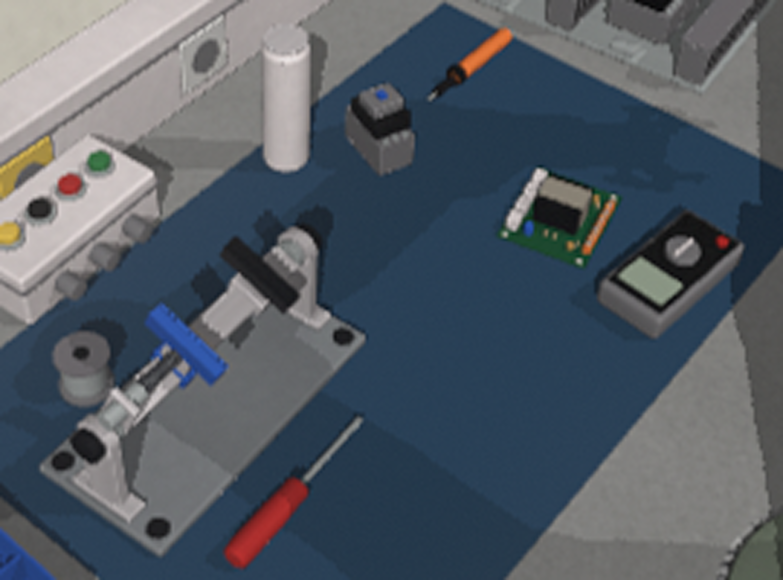

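```bash
cat >> h.py <<'E'
def goto(pos,R,st=None):
    st=st or bot.observe(); Rt=Ro.from_euler("xyz",st["tool_rot"]).as_matrix()
    t=Rt.T@(np.array(pos)-st["position"])*1000; r=np.degrees(Ro.from_matrix(Rt.T@R).as_rotvec())
    print("t",t.round(1),"r",r.round(2))
def down(yaw): return (Ro.from_euler("z",yaw)*Ro.from_euler("x",np.pi)).as_matrix()
E
python3 - <<'E'
from h import *
goto([.485,-.241,.22],down(.225))
p=viewer.grab_frame("top")
k=np.array([[91,69],[365,61],[369,176],[92,184]])/2.9+[190,150]
b=unproj(p,k,0.018); print(b.round(4), b.mean(0))
print(np.arctan2(*((b[0]-b[1])[[0,1]]*[-1,1])),np.arctan2(*((b[3]-b[2])[[0,1]]*[-1,1])))
E
```

```text
t [ 359.5 -220.   -22.3] r [ 0.   -0.    9.09]
[[0.6533 0.3295 0.018 ]
 [0.6663 0.0548 0.018 ]
 [0.5503 0.049  0.018 ]
 [0.5375 0.3241 0.018 ]] [0.60183061 0.18936705 0.018     ]
0.04734226817905716 0.04630588075114467
```

```bash
python3 -m creep '[{"tx":360,"ty":-220,"tz":-22,"rz":9,"hand":-1},{"tx":360,"ty":-220,"tz":-22,"rz":9,"hand":-1},{"tx":360,"ty":-220,"tz":-22,"rz":9,"hand":-1},{"tx":360,"ty":-220,"tz":-22,"rz":9,"hand":-1},{"tx":360,"ty":-220,"tz":-22,"rz":9,"hand":-1},{"tx":360,"ty":-220,"tz":-22,"rz":9,"hand":-1},{"tx":360,"ty":-220,"tz":-22,"rz":9,"hand":-1},{"tx":360,"ty":-220,"tz":-22,"rz":9,"hand":-1}]' 80
```

```text
schema error: expected keys rx, ry, rz, tx, ty, tz, hand
```

```bash
python3 -m creep '[{"tx":0,"hand":-1}]'
```

```text
schema error: expected keys rx, ry, rz, tx, ty, tz, hand
```

All keys are needed in each row.

```bash
python3 -m creep '[{"rx":0,"ry":0,"rz":9,"tx":360,"ty":-220,"tz":-22,"hand":-1},{"rx":0,"ry":0,"rz":9,"tx":360,"ty":-220,"tz":-22,"hand":-1},{"rx":0,"ry":0,"rz":9,"tx":360,"ty":-220,"tz":-22,"hand":-1},{"rx":0,"ry":0,"rz":9,"tx":360,"ty":-220,"tz":-22,"hand":-1},{"rx":0,"ry":0,"rz":9,"tx":360,"ty":-220,"tz":-22,"hand":-1},{"rx":0,"ry":0,"rz":9,"tx":360,"ty":-220,"tz":-22,"hand":-1},{"rx":0,"ry":0,"rz":9,"tx":360,"ty":-220,"tz":-22,"hand":-1},{"rx":0,"ry":0,"rz":9,"tx":360,"ty":-220,"tz":-22,"hand":-1}]' 80
```

```text
clock: 1.6
position: [0.473, -0.2571, 0.2189]
tool_rot: [3.141, -0.0, 0.227]
force: [-0.1, -1.1, -0.3]
grip_width: 0.0858
```

```bash
python3 -m creep '[{"rx":0,"ry":0,"rz":0,"tx":0,"ty":0,"tz":0,"hand":-1},{"rx":0,"ry":0,"rz":0,"tx":0,"ty":0,"tz":0,"hand":-1}]'; python3 - <<'E'
from h import *
st=bot.observe(); p=viewer.grab_frame("wrist"); cv2.imwrite("pics/w1.png",p["pixels"])
print(st["position"],st["tool_rot"])
o=viewer.outline_of("board",p)
d=o[0]; ys,xs=np.nonzero(d["mask"]);print(d["score"],d["bbox"])
b=cv2.boxPoints(cv2.minAreaRect(np.c_[xs,ys].astype(np.float32)));print(b, unproj(p,b,.0044,st).round(4))
import pickle; pickle.dump((st,p),open("w1.pkl","wb"))
E
```

```text
clock: 1.8
position: [0.4726, -0.2579, 0.2186]
tool_rot: [3.142, -0.0, 0.229]
force: [0.4, 0.7, -0.2]
grip_width: 0.0851
[ 0.47259051 -0.25792461  0.21856391] [ 3.14152518e+00 -9.17444462e-05  2.29081491e-01]Traceback (most recent call last):
  File "<stdin>", line 5, in <module>
IndexError: list index out of range
```

View pics/w1.png

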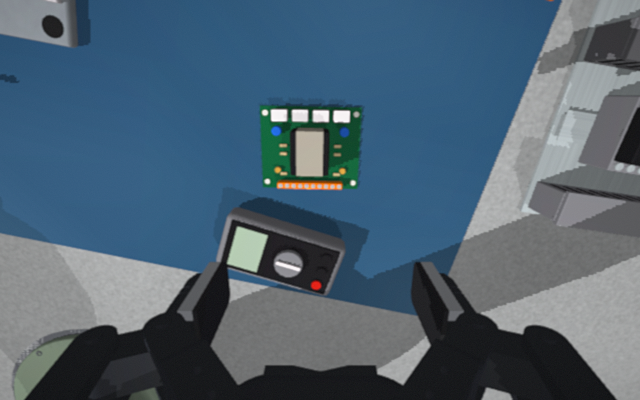

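```bash
python3 - <<'E'
from h import *
st=bot.observe(); p=viewer.grab_frame("wrist")
c=np.array([[261.5,105],[364,106],[359.5,190],[264,188]])
im=p["pixels"]; hsv=cv2.cvtColor(im,cv2.COLOR_BGR2HSV)
m=cv2.inRange(hsv,(40,90,30),(85,255,255)); m[250:]=0; m[:90]=0
m[:, :230]=0; m[:,400:]=0
crop(p,230,80,400,210,4.6,"pics/w1c.png")
X=unproj(p,c,.0044,st); print(X.round(4),X.mean(0)); 
for a,b in((0,1),(1,2),(2,3),(3,0)): print(np.linalg.norm(X[a]-X[b]).round(4), np.degrees(np.arctan2(*(X[b]-X[a])[[1,0]])))
E
```

```text
[[ 0.5214 -0.1765  0.0044]
 [ 0.5471 -0.294   0.0044]
 [ 0.4465 -0.3157  0.0044]
 [ 0.4219 -0.1965  0.0044]] [ 0.4842331  -0.24568582  0.0044    ]
0.1202 -77.64277469094604
0.103 -167.7817961317374
0.1218 101.62914392133585
0.1015 11.338356412183483
```

View pics/w1c.png

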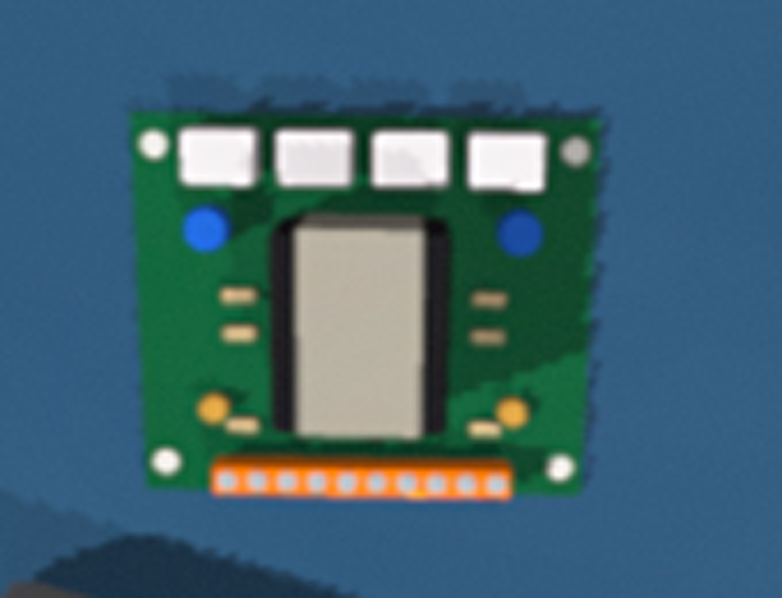

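```bash
python3 - <<'E'
from h import *
goto([.62,.17,.30],down(.047))
E
```

```text
t [ 240.8 -386.   -81.7] r [ 0.02  0.02 10.19]
```

```bash
python3 -m creep '[{"rx":0,"ry":0,"rz":10,"tx":240,"ty":-386,"tz":-82,"hand":-1},{"rx":0,"ry":0,"rz":10,"tx":240,"ty":-386,"tz":-82,"hand":-1},{"rx":0,"ry":0,"rz":10,"tx":240,"ty":-386,"tz":-82,"hand":-1},{"rx":0,"ry":0,"rz":10,"tx":240,"ty":-386,"tz":-82,"hand":-1},{"rx":0,"ry":0,"rz":10,"tx":240,"ty":-386,"tz":-82,"hand":-1},{"rx":0,"ry":0,"rz":10,"tx":240,"ty":-386,"tz":-82,"hand":-1},{"rx":0,"ry":0,"rz":10,"tx":240,"ty":-386,"tz":-82,"hand":-1},{"rx":0,"ry":0,"rz":10,"tx":240,"ty":-386,"tz":-82,"hand":-1}]';python3 -m creep '[{"rx":0,"ry":0,"rz":0,"tx":30,"ty":-55,"tz":-20,"hand":-1},{"rx":0,"ry":0,"rz":0,"tx":30,"ty":-55,"tz":-20,"hand":-1},{"rx":0,"ry":0,"rz":0,"tx":30,"ty":-55,"tz":-20,"hand":-1}]';  python3 - <<'E'
from h import *
import pickle
st=bot.observe(); p=viewer.grab_frame("wrist"); cv2.imwrite("pics/w2.png",p["pixels"])
print(st["position"],st["tool_rot"]); pickle.dump((st,p),open("w2.pkl","wb"))
E
```

```text
clock: 2.75
position: [0.5983, 0.1092, 0.2891]
tool_rot: [3.141, -0.0, 0.05]
force: [0.1, -1.3, 1.0]
grip_width: 0.0853
clock: 3.05
position: [0.6255, 0.1668, 0.3085]
tool_rot: [-3.141, -0.0, 0.054]
force: [-0.8, -0.0, -0.1]
grip_width: 0.0853
[0.62551734 0.1668221  0.30851082] [-3.14078801e+00 -6.80443099e-05  5.35812122e-02]
```

View pics/w2.png

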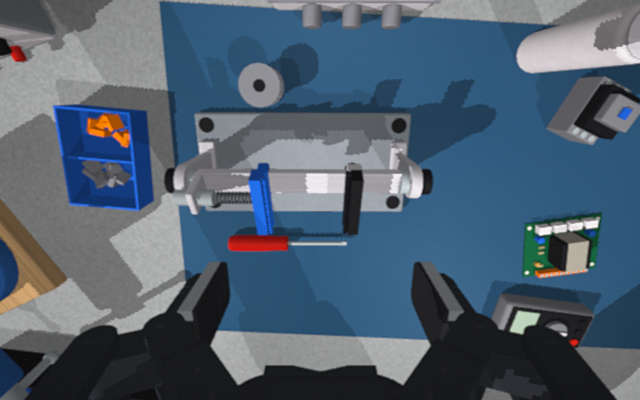

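```bash
python3 - <<'E'
from h import *
import pickle
st,p=pickle.load(open("w2.pkl","rb"))
crop(p,160,100,440,260,2.85,"pics/w2c.png")
crop(p,240,150,380,250,5.7,"pics/w2d.png")
p=viewer.grab_frame("side"); crop(p,250,170,340,240,8.5,"pics/s2d.png"); pickle.dump(p,open("s2.pkl","wb"))
E
```

```text
(no output)
```

View pics/w2c.png

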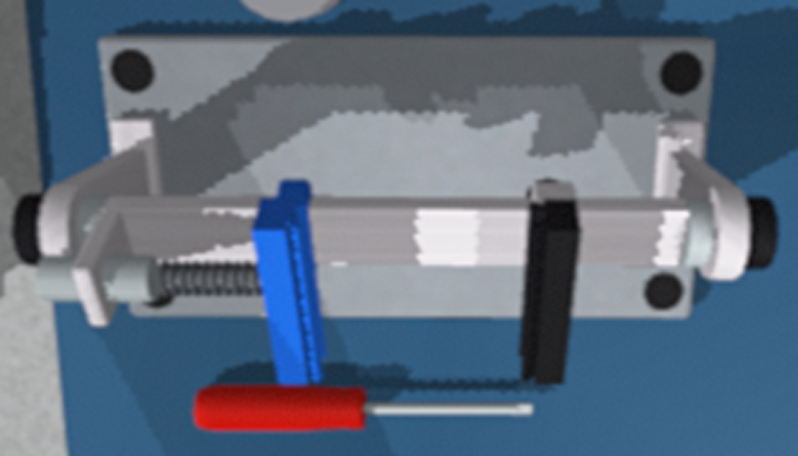

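View pics/w2d.png

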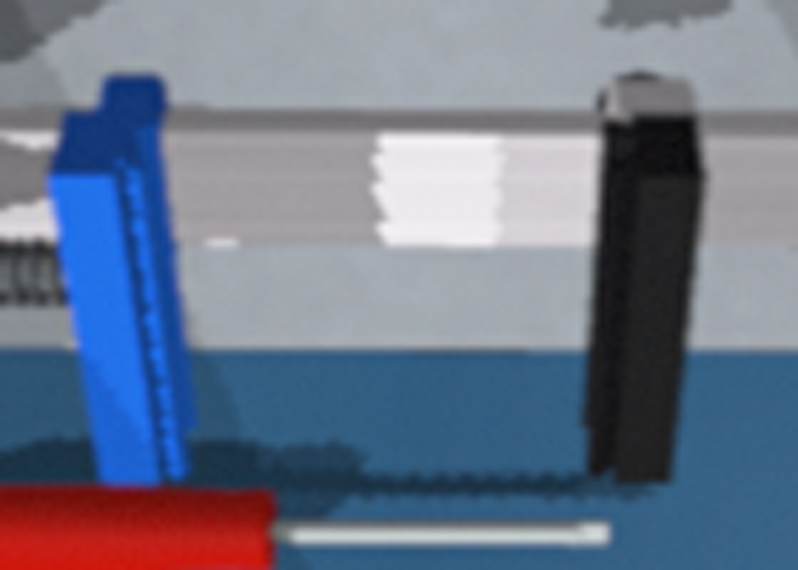

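View pics/s2d.png

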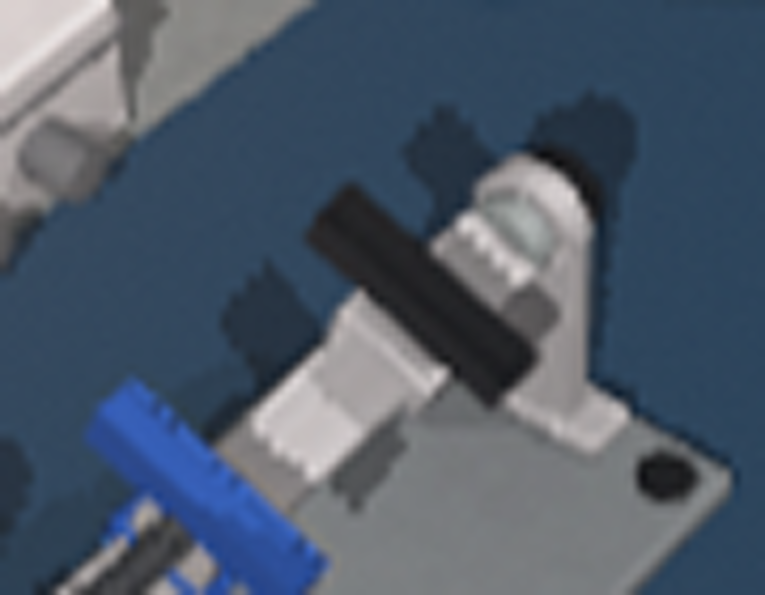

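```bash
cat > fit.py <<'E'
from h import *
import pickle
from scipy.optimize import least_squares
st,p=pickle.load(open("w2.pkl","rb")); s=pickle.load(open("s2.pkl","rb"))
base=np.array([[100,38],[714,38],[688,318],[132,318]])/2.85+[160,100]
top=np.array([[115,177],[50,177],[160,485],[105,485],[638,177],[703,177],[618,480],[672,480]])/5.7+[240,150]
sb=np.array([[352,183],[540,355]])/8.5+[250,170]  # black outer far / near top corner in side view
def model(v):
    x,y,yaw,tilt,c,w=v
    Rb=Ro.from_euler("z",yaw).as_matrix(); o=np.array([x,y,.002])
    B=np.array([[75,155,14],[75,-155,14],[-75,-155,14],[-75,155,14]])/1e3@Rb.T+o
    Rf=Rb@Ro.from_euler("y",-tilt).as_matrix()
    fm=o+Rb@np.array([0,0,.105])+Rf@np.array([0,0,.042])
    T=np.array([[.04,.03,.01],[.04,.03+w,.01],[-.04,.03,.01],[-.04,.03+w,.01],[.04,-c,.01],[.04,-c-w,.01],[-.04,-c,.01],[-.04,-c-w,.01]])@Rf.T+fm
    return B,T,Rf,fm
def res(v):
    B,T,Rf,fm=model(v)
    return np.r_[(proj(p,B,st)-base).ravel(),(proj(p,T,st)-top).ravel(),(proj(s,T[[5,7]])-sb).ravel()]
if __name__=="__main__":
    r=least_squares(res,[.602,.189,.047,.45,.06,.016]); print(r.x.round(4),np.degrees(r.x[2:4])); print(r.fun.round(1))
    B,T,Rf,fm=model(r.x); print("fm",fm); np.save("fm.npy",r.x)
E
python3 fit.py
```

```text
[0.6021 0.1955 0.0529 0.3855 0.0604 0.0134] [ 3.03072095 22.09030498]
[-4.3 -0.2 -1.2 -0.2 -0.6  0.5 -3.2  0.4  2.5 -0.1  0.8 -0.1  2.6 -0.2
  0.9 -0.3 -0.5 -0.1  1.2 -0.1 -1.3  0.7  0.5  0.7 -0.6 -0.5 -0.3 -0.2]
fm [0.58636346 0.19462941 0.14591688]
```

```bash
cat > fit2.py <<'E'
from fit import *
import fit
def res2(v):
    B,T,Rf,fm=model(v[:6]); st2=dict(st); st2["position"]=st["position"]+v[6:9]
    R=Ro.from_rotvec(v[9:12])*Ro.from_euler("xyz",st["tool_rot"]); st2["tool_rot"]=R.as_euler("xyz")
    return np.r_[(proj(p,B,st2)-base).ravel(),(proj(p,T,st2)-top).ravel(),(proj(s,T[[5,7]])-sb).ravel(),v[6:9]/.002,v[9:12]/.005]
r=least_squares(res2,[.602,.189,.047,.45,.06,.016]+[0]*6,x_scale=[.01]*12); print(r.x.round(4),np.degrees(r.x[2:4])); print(r.fun.round(1))
B,T,Rf,fm=model(r.x[:6]); print("fm",fm)
E
python3 fit2.py
python3 - <<'E'
from h import *
import pickle
p=viewer.grab_frame("top"); crop(p,200,160,340,230,5.7,"pics/t2.png"); pickle.dump(p,open("t2.pkl","wb"))
s=pickle.load(open("s2.pkl","rb")); crop(s,215,180,345,310,5,"pics/s3.png")
E
```

```text
[ 6.004e-01  1.982e-01  5.530e-02  3.825e-01  6.250e-02  1.280e-02
 -6.000e-04 -1.000e-03  1.600e-03  1.480e-02  1.900e-03  1.000e-04] [ 3.16842388 21.91413057]
[-2.8  0.3 -0.9 -0.  -0.2  0.6 -1.7 -0.1  1.2 -0.2  0.3 -0.2  1.9 -0.6
  0.8 -0.6 -0.4  0.   0.7  0.  -0.7  0.6  0.6  0.7 -0.6  0.1 -0.2  0.3
 -0.3 -0.5  0.8  3.   0.4  0. ]
fm [0.58479561 0.19737182 0.14596526]
```

View pics/s3.png

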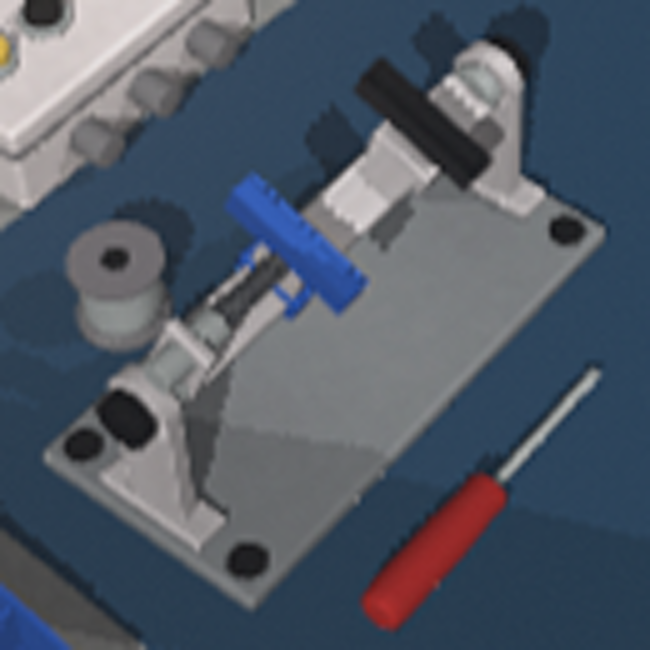

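View pics/t2.png

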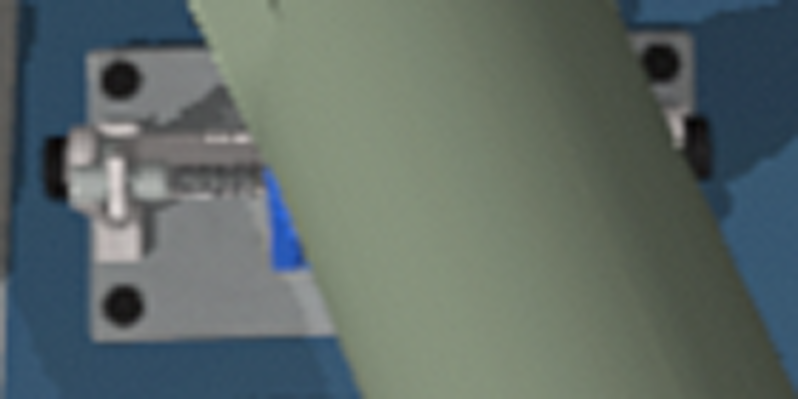

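```bash
cat > fit3.py <<'E'
from fit import *
tp=pickle.load(open("t2.pkl","rb"))
tb=np.array([[74,57],[382,46],[387,192],[78,202]])/2.9+[190,150]
tb2=np.array([[88,52],[692,33],[95,340]])/5.7+[200,160]
sB=np.array([[604,232],[252,601],[45,456]])/5+[215,180]
sT=np.array([[252,175],[366,283]])/5+[215,180]
def off(P,t,r):
    P=dict(P); R=Ro.from_rotvec(P["rvec"])*Ro.from_rotvec(r); P["rvec"]=R.as_rotvec(); P["tvec"]=P["tvec"]+t; return P
def res3(v):
    B,T,Rf,fm=model(v[:6]); st2=dict(st); st2["position"]=st["position"]+v[6:9]
    R=Ro.from_rotvec(v[9:12])*Ro.from_euler("xyz",st["tool_rot"]); st2["tool_rot"]=R.as_euler("xyz")
    S=off(s,v[12:15],v[15:18]*0); P=off(tp,v[18:21],v[21:24]*0)
    return np.r_[(proj(p,B,st2)-base).ravel(),(proj(p,T,st2)-top).ravel(),(proj(S,T[[5,7]])-sb).ravel(),(proj(S,T[[0,2]])-sT).ravel(),(proj(S,B[[2,3,0]])-sB).ravel(),
      (proj(P,B)-tb).ravel(),(proj(P,B[[0,1,3]])-tb2).ravel(),v[6:9]/.0015,v[9:12]/.004,v[12:15]/.0015,v[18:21]/.0015]
r=least_squares(res3,[.602,.189,.047,.45,.06,.016]+[0]*18,x_scale=[.01]*24,loss="soft_l1"); print(r.x.round(4),np.degrees(r.x[2:4])); 
f=r.fun.round(1); print(f[:8],f[8:24],"sb",f[24:28],f[28:32],"sB",f[32:38],"t",f[38:46],f[46:52])
B,T,Rf,fm=model(r.x[:6]); print("fm",fm); np.save("fm.npy",r.x[:6])
E
python3 fit3.py
```

```text
[ 6.012e-01  1.938e-01  5.400e-02  3.839e-01  6.100e-02  1.300e-02
 -5.000e-04 -3.300e-03  1.000e-04  6.400e-03  1.300e-03 -4.000e-04
  1.000e-04  5.000e-04  3.000e-04  6.500e-03 -2.967e-01 -1.528e-01
  4.300e-03  4.000e-04  4.000e-04  0.000e+00  0.000e+00  0.000e+00] [ 3.09174845 21.99502189]
[-3.7 -0.1 -0.9 -0.3 -0.2  0.5 -2.6  0.2] [ 1.9 -0.1  0.7 -0.1  2.3 -0.3  1.  -0.3 -0.6 -0.1  0.7 -0.1 -1.2  0.7
  0.3  0.7] sb [ 0.2 -0.5  0.5 -0.3] [ 0.1 -0.1  0.6 -0.1] sB [ 0.1 -0.5 -0.6  1.3 -1.9  0. ] t [-0.3 -0.6 -0.3 -0.6  0.1  0.1 -0.9  0.6] [-0.2 -0.1  0.  -0.6 -0.7  0.6]
fm [0.58551988 0.19294062 0.14594309]
```

```bash
python3 - <<'E'
from h import *
goto([.485,-.245,.10],down(.209))
E
```

```text
t [-159.9  400.4  208.7] r [ 0.05  0.04 -9.12]
```

```bash
python3 -m creep '[{"rx":0,"ry":0,"rz":-9,"tx":-160,"ty":400,"tz":209,"hand":-1},{"rx":0,"ry":0,"rz":-9,"tx":-160,"ty":400,"tz":209,"hand":-1},{"rx":0,"ry":0,"rz":-9,"tx":-160,"ty":400,"tz":209,"hand":-1},{"rx":0,"ry":0,"rz":-9,"tx":-160,"ty":400,"tz":209,"hand":-1},{"rx":0,"ry":0,"rz":-9,"tx":-160,"ty":400,"tz":209,"hand":-1},{"rx":0,"ry":0,"rz":-9,"tx":-160,"ty":400,"tz":209,"hand":-1},{"rx":0,"ry":0,"rz":-9,"tx":-160,"ty":400,"tz":209,"hand":-1},{"rx":0,"ry":0,"rz":-9,"tx":-160,"ty":400,"tz":209,"hand":-1}]';  python3 - <<'E'
from h import *
goto([.485,-.245,.10],down(.209))
E
```

```text
clock: 4.0
position: [0.5068, -0.1785, 0.1336]
tool_rot: [3.141, -0.0, 0.207]
force: [1.8, 0.2, -0.4]
grip_width: 0.0856
t [-35.   60.6  33.6] r [ 0.04 -0.01 -0.12]
```

```bash
python3 -m creep '[{"rx":0,"ry":0,"rz":0,"tx":-35,"ty":60,"tz":30,"hand":-1},{"rx":0,"ry":0,"rz":0,"tx":-35,"ty":60,"tz":30,"hand":-1},{"rx":0,"ry":0,"rz":0,"tx":-35,"ty":60,"tz":30,"hand":-1},{"rx":0,"ry":0,"rz":0,"tx":-35,"ty":60,"tz":30,"hand":-1}]';  python3 - <<'E'
from h import *
import pickle
st=bot.observe(); p=viewer.grab_frame("wrist"); cv2.imwrite("pics/w3.png",p["pixels"])
print(st["position"],st["tool_rot"]); pickle.dump((st,p),open("w3.pkl","wb"))
for X in ([.4845,-.2455,.0394],): print(proj(p,X,st))
E
```

```text
clock: 4.4
position: [0.486, -0.2423, 0.1041]
tool_rot: [-3.141, 0.0, 0.207]
force: [0.0, 0.3, 0.8]
grip_width: 0.0854
[ 0.48601729 -0.242257    0.10410956] [-3.14143905e+00  3.24820624e-04  2.06588385e-01]
[[325.41808667 202.87169079]]
```

View pics/w3.png

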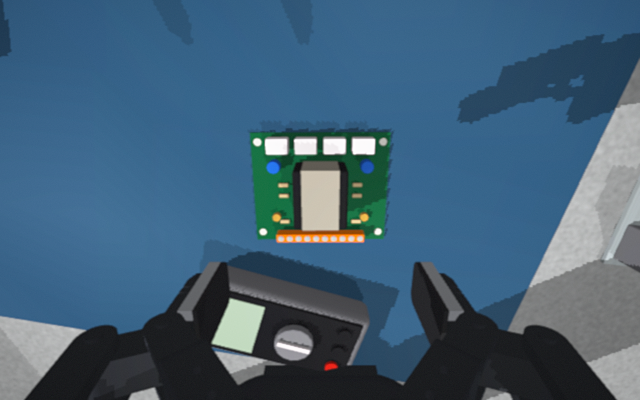

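```bash
python3 - <<'E'
from h import *
import pickle
st,p=pickle.load(open("w3.pkl","rb"))
crop(p,240,120,400,250,5,"pics/w3c.png")
c=np.array([[250,131],[394,130],[387.5,241],[257,239]])
X=unproj(p,c,.0044,st); print(X.round(4),X.mean(0)); 
for a,b in((0,1),(1,2),(2,3),(3,0)): print(np.linalg.norm(X[a]-X[b]).round(4), np.degrees(np.arctan2(*(X[b]-X[a])[[1,0]])))
E
```

```text
[[ 0.5228 -0.1723  0.0044]
 [ 0.5487 -0.2919  0.0044]
 [ 0.4472 -0.3146  0.0044]
 [ 0.4238 -0.1926  0.0044]] [ 0.4856114  -0.24284214  0.0044    ]
0.1223 -77.80216338813472
0.104 -167.36684021748863
0.1243 100.82993612954027
0.1011 11.568027152817175
```

View pics/w3c.png

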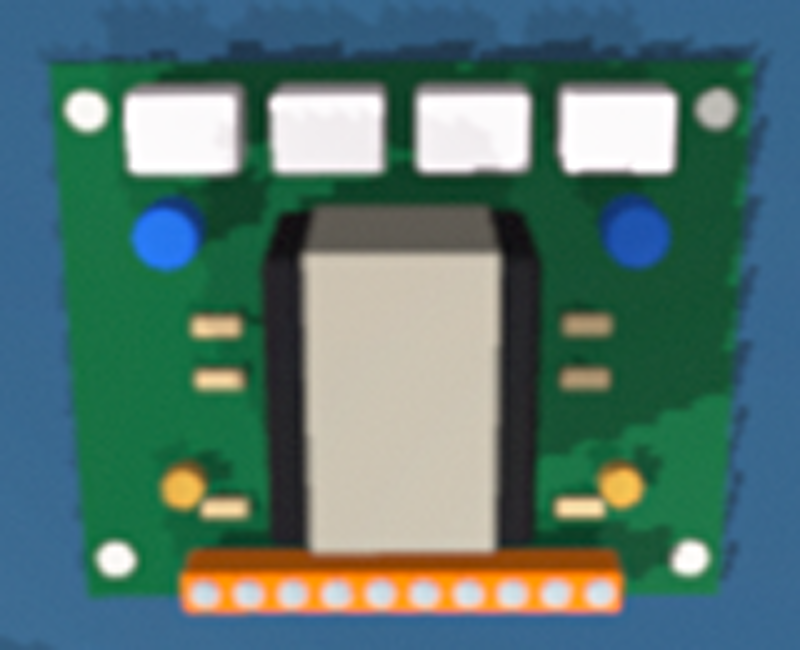

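```bash
python3 -m creep '[{"rx":0,"ry":0,"rz":0,"tx":0,"ty":0,"tz":40,"hand":-1},{"rx":0,"ry":0,"rz":0,"tx":0,"ty":0,"tz":70,"hand":-1},{"rx":0,"ry":0,"rz":0,"tx":0,"ty":0,"tz":90,"hand":-1},{"rx":0,"ry":0,"rz":0,"tx":0,"ty":0,"tz":94,"hand":-1},{"rx":0,"ry":0,"rz":0,"tx":0,"ty":0,"tz":94,"hand":-1},{"rx":0,"ry":0,"rz":0,"tx":0,"ty":0,"tz":94,"hand":-0.3},{"rx":0,"ry":0,"rz":0,"tx":0,"ty":0,"tz":94,"hand":1},{"rx":0,"ry":0,"rz":0,"tx":0,"ty":0,"tz":94,"hand":1}]' 80; python3 -m creep '[{"rx":0,"ry":0,"rz":0,"tx":0,"ty":0,"tz":0,"hand":1},{"rx":0,"ry":0,"rz":0,"tx":0,"ty":0,"tz":0,"hand":1},{"rx":0,"ry":0,"rz":0,"tx":0,"ty":0,"tz":0,"hand":1},{"rx":0,"ry":0,"rz":0,"tx":0,"ty":0,"tz":0,"hand":1}]' 80
```

```text
clock: 5.25
position: [0.4876, -0.2416, 0.011]
tool_rot: [3.141, -0.001, 0.209]
force: [-0.3, 0.4, -0.1]
grip_width: 0.0441
clock: 5.65
position: [0.487, -0.2413, 0.01]
tool_rot: [-3.142, 0.0, 0.209]
force: [-0.2, 0.2, 0.5]
grip_width: 0.0
```

```bash
python3 - <<'E'
from h import *
p=viewer.grab_frame("wrist"); cv2.imwrite("pics/w4.png",p["pixels"])
p=viewer.grab_frame("side"); crop(p,350,130,480,240,5.5,"pics/s4.png")
print(bot.observe()["grip_width"])
E
```

```text
0.00022252809065602283
```

View pics/w4.png

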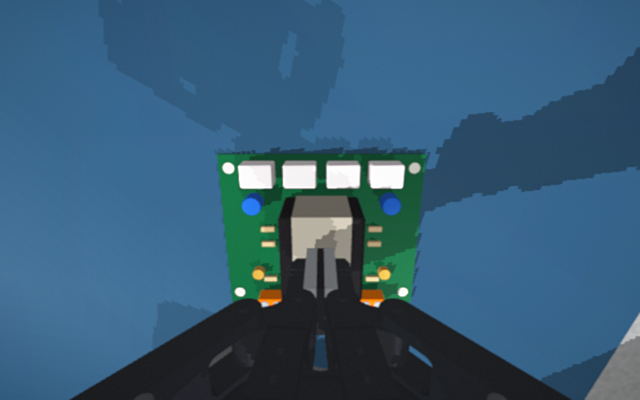

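View pics/s4.png

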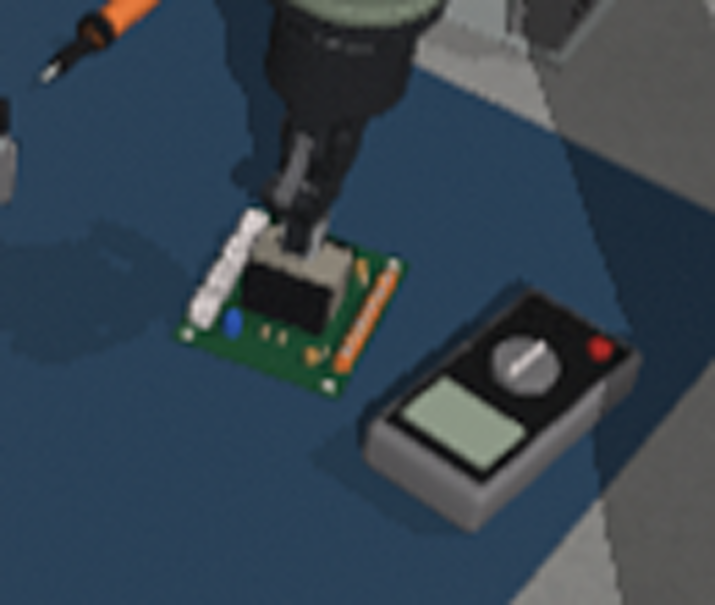

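```bash
python3 - <<'E'
from h import *
st=bot.observe(); p=viewer.grab_frame("wrist"); T=p["tool_from_camera"]
for z in (0,-.019,-.035,-.05):
    c=np.linalg.inv(T)@[0,0,z,1]; q=K(p)@c[:3]; print(z,q[:2]/q[2])
crop(p,200,130,440,310,3.3,"pics/w5.png"); print(st["position"], st["force"])
E
```

```text
0 [322.44546003 234.75916953]
-0.019 [322.70973672 249.43264159]
-0.035 [322.97838167 264.34865329]
-0.05 [323.28094177 281.14774098]
[ 0.48707326 -0.24129749  0.01000337] [ 0.14390905 -0.18781078  0.1782777 ]
```

View pics/w5.png

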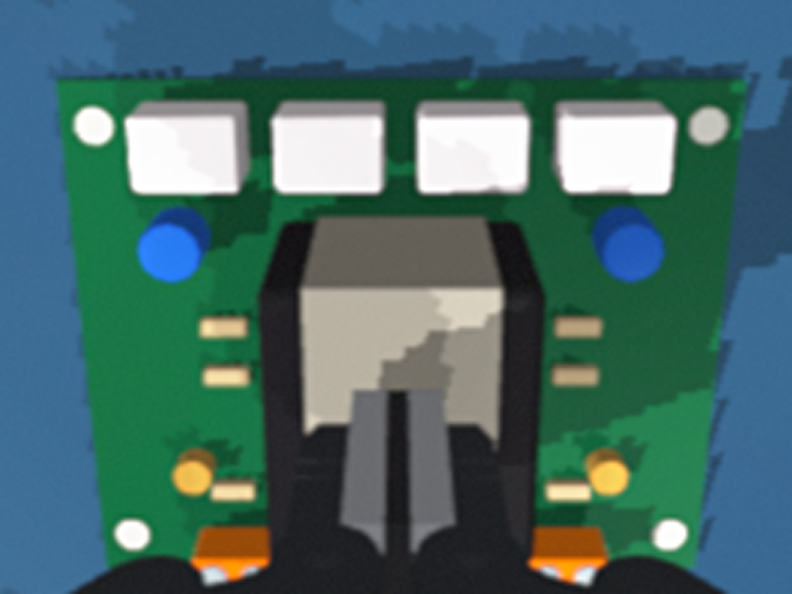

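```bash
python3 - <<'E'
from h import *
st=bot.observe(); p=viewer.grab_frame("side"); x=st["position"]
for dz in (0,.02,.03,.04,.05): print(dz,(proj(p,x+[0,0,dz])[0]-[350,130])*5.5)
E
```

```text
0 [287.24164424 290.31352075]
0.02 [292.23312794 265.57698145]
0.03 [294.76615979 253.02391191]
0.04 [297.32454938 240.34517578]
0.05 [299.90867941 227.53887653]
```

```bash
python3 -m creep '[{"rx":0,"ry":0,"rz":0,"tx":0,"ty":0,"tz":0,"hand":-1},{"rx":0,"ry":0,"rz":0,"tx":0,"ty":0,"tz":0,"hand":-1},{"rx":0,"ry":0,"rz":0,"tx":0,"ty":0,"tz":0,"hand":-1},{"rx":0,"ry":0,"rz":0,"tx":0,"ty":0,"tz":0,"hand":-1},{"rx":0,"ry":0,"rz":0,"tx":0,"ty":0,"tz":0,"hand":-1},{"rx":0,"ry":0,"rz":0,"tx":0,"ty":0,"tz":0,"hand":-1}]'; python3 - <<'E'
from h import *
p=viewer.grab_frame("wrist"); cv2.imwrite("pics/w6.png",p["pixels"])
p=viewer.grab_frame("side"); crop(p,350,130,480,240,5.5,"pics/s6.png")
print(bot.observe()["grip_width"])
E
```

```text
clock: 6.45
position: [0.4871, -0.2413, 0.01]
tool_rot: [-3.142, 0.0, 0.209]
force: [-0.5, 0.5, -0.0]
grip_width: 0.0848
0.08562236566057227
```

View pics/w6.png

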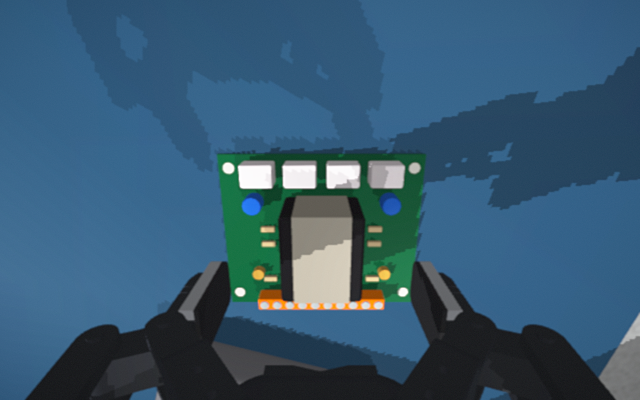

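View pics/s6.png

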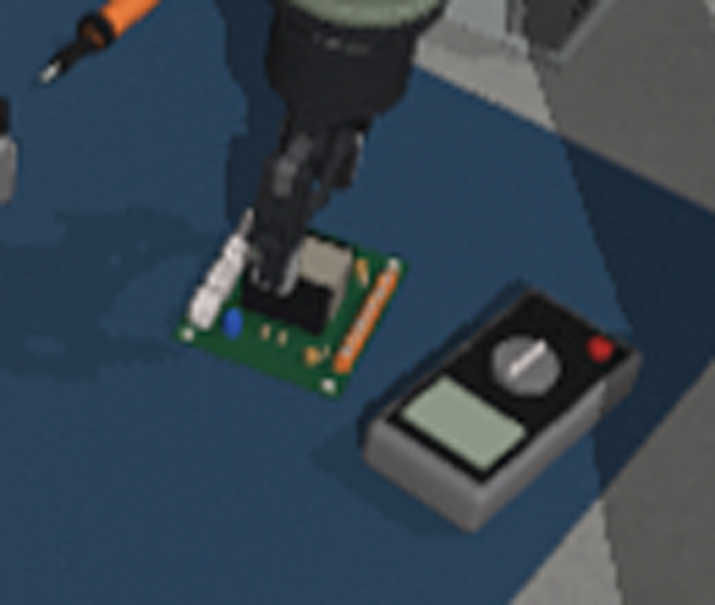

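```bash
python3 -m creep '[{"rx":0,"ry":0,"rz":0,"tx":-1,"ty":0,"tz":6,"hand":-1},{"rx":0,"ry":0,"rz":0,"tx":-1,"ty":0,"tz":12,"hand":-1},{"rx":0,"ry":0,"rz":0,"tx":-1,"ty":0,"tz":18,"hand":-1}]'; python3 - <<'E'
from h import *
p=viewer.grab_frame("wrist"); cv2.imwrite("pics/w7.png",p["pixels"])
p=viewer.grab_frame("side"); crop(p,350,130,480,240,5.5,"pics/s7.png")
E
```

```text
clock: 6.85
position: [0.4859, -0.2415, -0.0087]
tool_rot: [-3.141, 0.0, 0.209]
force: [0.2, 0.0, 0.4]
grip_width: 0.0856
```

View pics/w7.png

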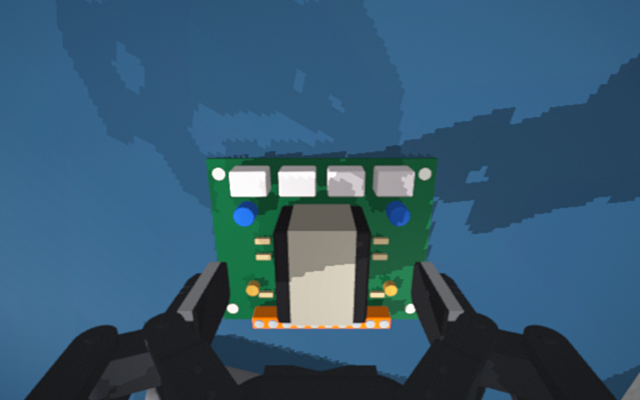

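View pics/s7.png

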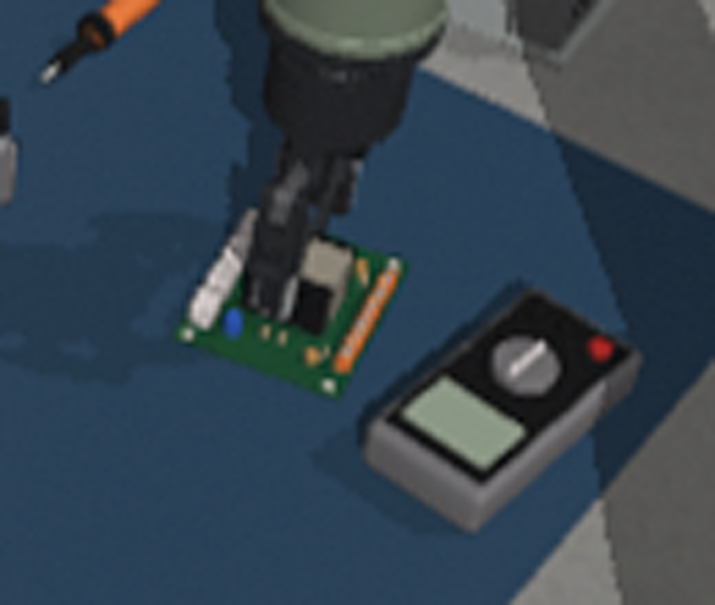

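```bash
python3 -m creep '[{"rx":0,"ry":0,"rz":0,"tx":0,"ty":0,"tz":6,"hand":-1},{"rx":0,"ry":0,"rz":0,"tx":0,"ty":0,"tz":12,"hand":-1},{"rx":0,"ry":0,"rz":0,"tx":0,"ty":0,"tz":18,"hand":-1},{"rx":0,"ry":0,"rz":0,"tx":0,"ty":0,"tz":20,"hand":-1},{"rx":0,"ry":0,"rz":0,"tx":0,"ty":0,"tz":20,"hand":-1}]'; python3 - <<'E'
from h import *
p=viewer.grab_frame("wrist"); cv2.imwrite("pics/w8.png",p["pixels"])
p=viewer.grab_frame("side"); crop(p,350,130,480,240,5.5,"pics/s8.png")
E
```

```text
clock: 7.45
position: [0.4859, -0.2414, -0.0284]
tool_rot: [-3.141, 0.001, 0.209]
force: [0.1, -0.3, 0.3]
grip_width: 0.0853
```

View pics/w8.png

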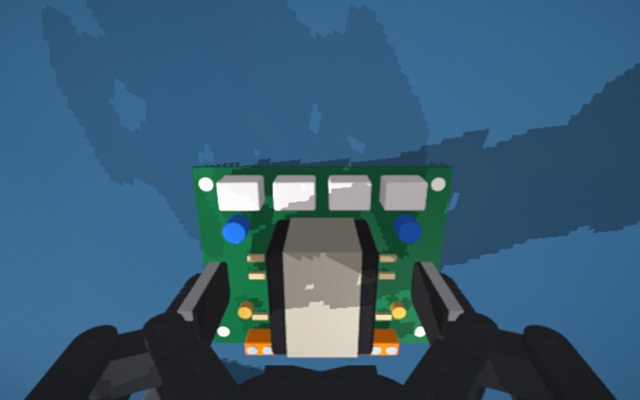

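View pics/s8.png

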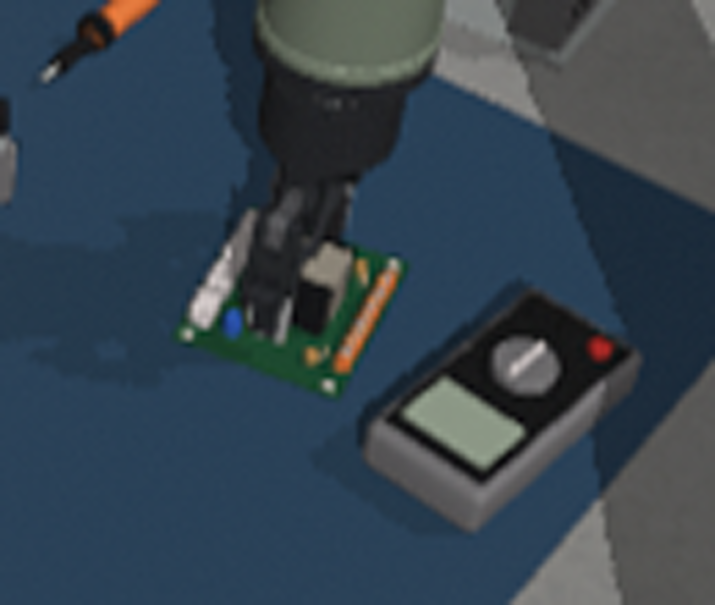

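```bash
python3 -m creep '[{"rx":0,"ry":0,"rz":0,"tx":0,"ty":0,"tz":4,"hand":-1},{"rx":0,"ry":0,"rz":0,"tx":0,"ty":0,"tz":4,"hand":1},{"rx":0,"ry":0,"rz":0,"tx":0,"ty":0,"tz":4,"hand":1},{"rx":0,"ry":0,"rz":0,"tx":0,"ty":0,"tz":4,"hand":1},{"rx":0,"ry":0,"rz":0,"tx":0,"ty":0,"tz":4,"hand":1},{"rx":0,"ry":0,"rz":0,"tx":0,"ty":0,"tz":4,"hand":1},{"rx":0,"ry":0,"rz":0,"tx":0,"ty":0,"tz":4,"hand":1}]' 80; python3 - <<'E'
from h import *
p=viewer.grab_frame("wrist"); cv2.imwrite("pics/w9.png",p["pixels"])
E
```

```text
clock: 8.25
position: [0.4867, -0.2421, -0.0311]
tool_rot: [3.141, -0.001, 0.209]
force: [-1.6, -2.1, 14.1]
grip_width: 0.0434
```

View pics/w9.png

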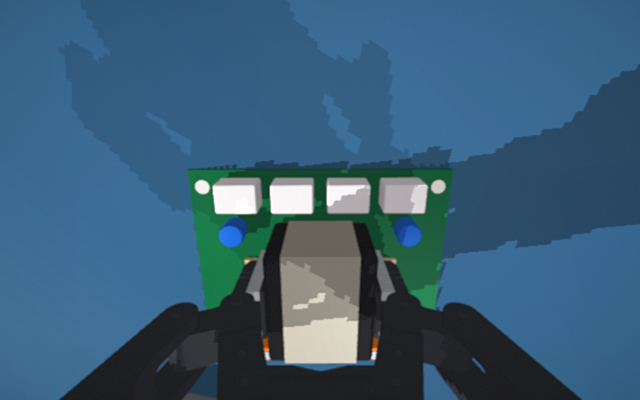

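```bash
cat > wp.py <<'E'
from h import *
v=np.load("fm.npy"); x,y,yaw,tilt,c,w=v
Rb=Ro.from_euler("z",yaw).as_matrix(); Rf=Rb@Ro.from_euler("y",-tilt).as_matrix()
fm=np.array([x,y,.107])+Rf@[0,0,.042]
G=np.array([-.001,0,-.0343])  # board mid centre in tool
def wp(ye,ze,phi,xe=0,st=None):
    """edge (board y=+60, mid-thickness) at frame (xe,ye,ze) mm, tilt phi deg"""
    Rbd=Rf@Ro.from_euler("x",-np.radians(phi)).as_matrix()
    ctr=fm+Rf@(np.array([xe,ye,ze])/1e3)-Rbd@[0,.06,0]
    Rt=Rbd@np.diag([1,-1,-1]); pos=ctr-Rt@G
    goto(pos,Rt,st); return pos,Rt
def where(st=None):
    st=st or bot.observe(); Rt=Ro.from_euler("xyz",st["tool_rot"]).as_matrix()
    Rbd=Rt@np.diag([1,-1,-1]); ctr=st["position"]+Rt@G; e=ctr+Rbd@[0,.06,0]; e2=ctr-Rbd@[0,.06,0]
    print("edge+",(Rf.T@(e-fm)*1e3).round(1),"ctr",(Rf.T@(ctr-fm)*1e3).round(1),"edge-",(Rf.T@(e2-fm)*1e3).round(1),
      "rot(frame)",np.degrees(Ro.from_matrix(Rf.T@Rbd).as_rotvec()).round(2),"F(frame)",(Rf.T@st["force"]).round(1),"clk",st["clock"])
if __name__=="__main__":
    pos,Rt=wp(12,50,15); print(pos)
E
python3 -m creep '[{"rx":0,"ry":0,"rz":0,"tx":0,"ty":0,"tz":-20,"hand":1},{"rx":0,"ry":0,"rz":0,"tx":0,"ty":0,"tz":-60,"hand":1},{"rx":0,"ry":0,"rz":0,"tx":0,"ty":0,"tz":-105,"hand":1},{"rx":0,"ry":0,"rz":0,"tx":0,"ty":0,"tz":-150,"hand":1},{"rx":0,"ry":0,"rz":0,"tx":0,"ty":0,"tz":-180,"hand":1},{"rx":0,"ry":0,"rz":0,"tx":0,"ty":0,"tz":-180,"hand":1}]'; python3 - <<'E'
from h import *
import pickle
st=bot.observe(); p=viewer.grab_frame("wrist"); cv2.imwrite("pics/w10.png",p["pixels"]); pickle.dump((st,p),open("w10.pkl","wb"))
T=p["tool_from_camera"]
E
python3 wp.py
```

```text
clock: 8.9
position: [0.4878, -0.2424, 0.152]
tool_rot: [3.138, -0.005, 0.209]
force: [0.2, -0.7, -3.6]
grip_width: 0.0433
t [ 167.3 -352.5  -27. ] r [-16.4   20.53  11.6 ]
[0.57728698 0.13758296 0.17635747]
```

View pics/w10.png

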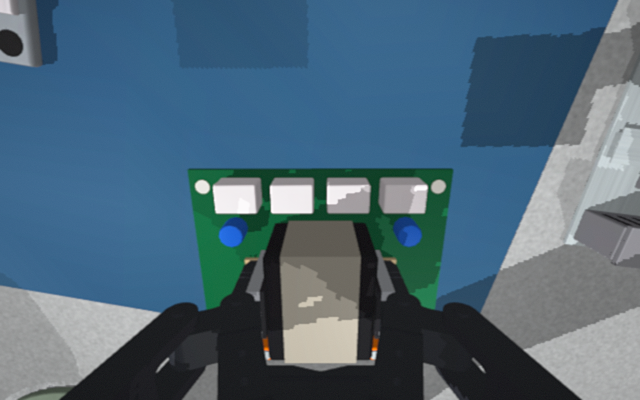

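```bash
python3 - <<'E'
from h import *
import pickle
st,p=pickle.load(open("w10.pkl","rb")); T=p["tool_from_camera"]; Ti=np.linalg.inv(T)
def pr(X): c=Ti@[*X,1]; q=K(p)@c[:3]; return (q[:2]/q[2]).round(1)
G=np.array([-.001,0,-.0343])
for g in (0,.004,-.004): print([pr(G+[0,0,g]+np.array([.05,sy*.06,-.0012])) for sy in(-1,1)])
print(pr(G+[0.002,0,0]+np.array([.05,.06,-.0012])))
E
```

```text
[array([190.1, 169. ]), array([456.4, 168.8])]
[array([193.4, 167. ]), array([452.9, 166.8])]
[array([186.6, 171. ]), array([460.1, 170.9])]
[457.  164.4]
```

```bash
sed -i 's/^G=.*/G=np.array([-.001,-.0006,-.033])/' wp.py; python3 -m creep '[{"rx":0,"ry":0,"rz":0,"tx":16,"ty":-35,"tz":-20,"hand":1},{"rx":-16,"ry":20,"rz":11,"tx":167,"ty":-352,"tz":-30,"hand":1},{"rx":-16,"ry":20,"rz":11,"tx":167,"ty":-352,"tz":-30,"hand":1},{"rx":-16,"ry":20,"rz":11,"tx":167,"ty":-352,"tz":-30,"hand":1},{"rx":-16,"ry":20,"rz":11,"tx":167,"ty":-352,"tz":-30,"hand":1},{"rx":-16,"ry":20,"rz":11,"tx":167,"ty":-352,"tz":-30,"hand":1},{"rx":-16,"ry":20,"rz":11,"tx":167,"ty":-352,"tz":-30,"hand":1},{"rx":-16,"ry":20,"rz":11,"tx":167,"ty":-352,"tz":-30,"hand":1}]'; python3 - <<'E'
from wp import *
where(); wp(12,50,15)
E
```

```text
clock: 9.75
position: [0.5483, 0.019, 0.1718]
tool_rot: [2.885, -0.369, 0.061]
force: [1.3, -0.5, -2.9]
grip_width: 0.0436
edge+ [ -34.7 -104.8   58.1] ctr [ -34.  -162.8   73.2] edge- [ -33.4 -220.9   88.3] rot(frame) [-14.57   0.8    0.5 ] F(frame) [ 0.1 -0.6 -3.1] clk 9.75
t [  35.4 -114.4  -22.4] r [-0.43  0.73  0.6 ]
```

```bash
python3 -m creep '[{"rx":0,"ry":1,"rz":0,"tx":35,"ty":-114,"tz":-22,"hand":1},{"rx":0,"ry":1,"rz":0,"tx":35,"ty":-114,"tz":-22,"hand":1},{"rx":0,"ry":1,"rz":0,"tx":35,"ty":-114,"tz":-22,"hand":1},{"rx":0,"ry":1,"rz":0,"tx":35,"ty":-114,"tz":-22,"hand":1},{"rx":0,"ry":1,"rz":0,"tx":35,"ty":-114,"tz":-22,"hand":1}]'; python3 - <<'E'
from wp import *
where(); wp(12,50,15)
import pickle
st=bot.observe(); p=viewer.grab_frame("wrist"); cv2.imwrite("pics/w11.png",p["pixels"]); pickle.dump((st,p),open("w11.pkl","wb"))
s=viewer.grab_frame("side"); crop(s,200,100,400,260,4,"pics/s11.png"); pickle.dump(s,open("s11.pkl","wb"))
E
```

```text
clock: 10.25
position: [0.5774, 0.1387, 0.1774]
tool_rot: [2.883, -0.385, 0.071]
force: [-0.3, 0.1, -3.9]
grip_width: 0.0428
edge+ [-0.6 13.2 50.1] ctr [  0.4 -44.9  65.1] edge- [   1.3 -103.    80.1] rot(frame) [-14.44  -0.19   0.92] F(frame) [-1.8  0.1 -3.5] clk 10.25
t [-0.6  1.5 -0.2] r [-0.56 -0.31  0.88]
```

View pics/w11.png

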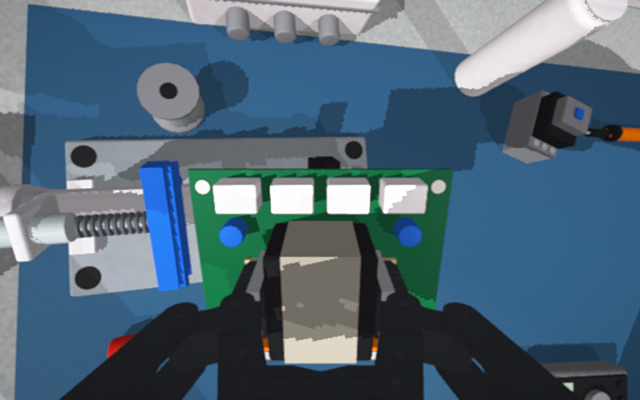

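View pics/s11.png

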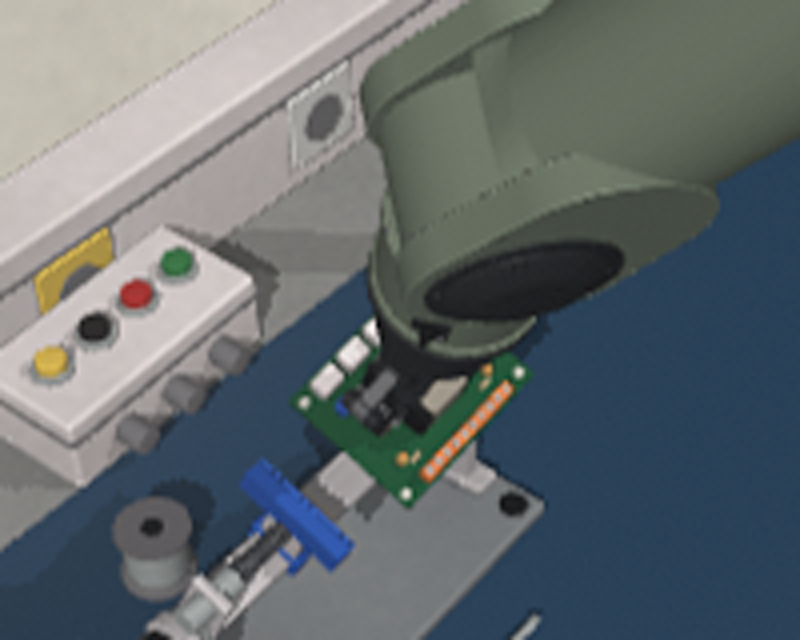

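```bash
python3 - <<'E'
from wp import *
import pickle
st,p=pickle.load(open("w11.pkl","rb"))
X=np.array([[.04,.03,.01],[.04,.043,.01],[-.04,.03,.01],[-.04,.043,.01],[.04,.03,-.01],[-.04,.03,-.01]])@Rf.T+fm
q=proj(p,X,st); print(q.round(1))
im=p["pixels"][130:330,60:300].copy(); im=cv2.resize(im,None,fx=3.3,fy=3.3,interpolation=cv2.INTER_CUBIC)
for a in q: cv2.circle(im,tuple(int(t) for t in (a-[60,130])*3.3),4,(0,0,255),-1)
cv2.imwrite("pics/w11c.png",im)
E
```

```text
[[171.3 169.4]
 [146.4 170.4]
 [187.5 289.8]
 [165.8 292.5]
 [177.  162.4]
 [191.2 273.8]]
```

View pics/w11c.png

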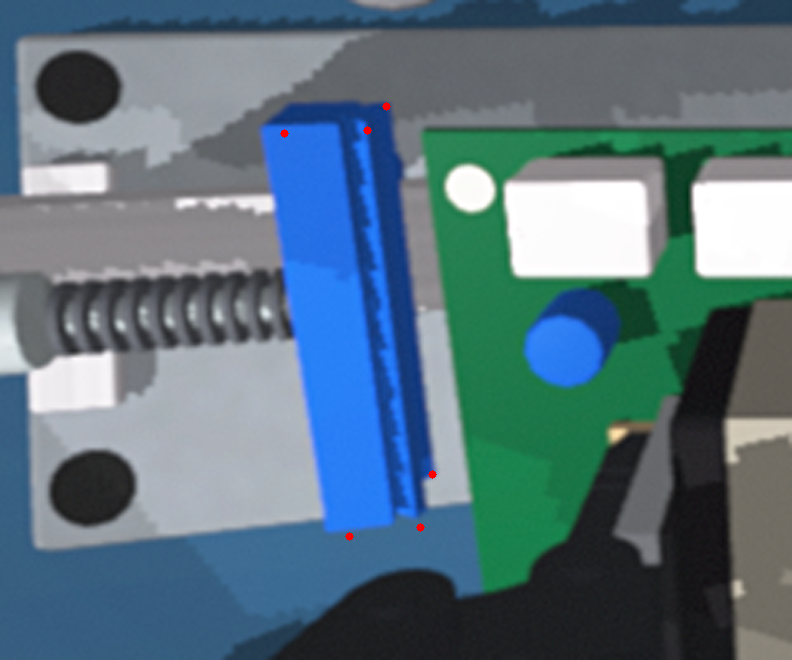

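```bash
sed -i 's/^fm=.*/fm=np.array([x+.001,y+.003,.107])+Rf@[0,0,.042]/' wp.py; python3 - <<'E'
from wp import *
wp(12,20,15); wp(12,0,15); 
E
```

```text
t [  0.6 -12.4  28.3] r [-0.46 -0.25  0.65]
t [  0.6 -17.4  47.6] r [-0.46 -0.25  0.65]
```

```bash
python3 -m creep '[{"rx":-0.5,"ry":-0.2,"rz":0.7,"tx":1,"ty":-8,"tz":14,"hand":1},{"rx":-0.5,"ry":-0.2,"rz":0.7,"tx":1,"ty":-12,"tz":28,"hand":1},{"rx":-0.5,"ry":-0.2,"rz":0.7,"tx":1,"ty":-16,"tz":42,"hand":1},{"rx":-0.5,"ry":-0.2,"rz":0.7,"tx":1,"ty":-17,"tz":47.5,"hand":1},{"rx":-0.5,"ry":-0.2,"rz":0.7,"tx":1,"ty":-17,"tz":47.5,"hand":1}]'; python3 - <<'E'
from wp import *
where(); wp(12,0,15); wp(30,0,15); wp(36,0,15)
import pickle
st=bot.observe(); p=viewer.grab_frame("wrist"); pickle.dump((st,p),open("w12.pkl","wb"))
X=np.array([[.04,.03,.01],[.04,.043,.01],[-.04,.03,.01],[-.04,.043,.01],[.04,.03,-.01],[-.04,.03,-.01]])@Rf.T+fm
q=proj(p,X,st)
im=p["pixels"][110:330,60:300].copy(); im=cv2.resize(im,None,fx=2.7,fy=2.7,interpolation=cv2.INTER_CUBIC)
for a in q: cv2.circle(im,tuple(int(t) for t in (a-[60,110])*2.7),4,(0,0,255),-1)
cv2.imwrite("pics/w12c.png",im)
s=viewer.grab_frame("side"); crop(s,240,140,360,250,5,"pics/s12.png")
E
```

```text
clock: 10.85
position: [0.5973, 0.1405, 0.1321]
tool_rot: [2.88, -0.385, 0.052]
force: [-0.4, -0.2, -2.2]
grip_width: 0.0434
edge+ [ 1.2 11.2  0.4] ctr [  1.  -46.8  16. ] edge- [   0.9 -104.7   31.6] rot(frame) [-15.05  -0.07  -0.13] F(frame) [-1.2 -0.1 -1.8] clk 10.85
t [-1.  -0.9  0.2] r [ 0.05 -0.06 -0.14]
t [ -1.1 -18.3  -4.4] r [ 0.05 -0.06 -0.14]
t [ -1.1 -24.1  -6. ] r [ 0.05 -0.06 -0.14]
```

View pics/w12c.png

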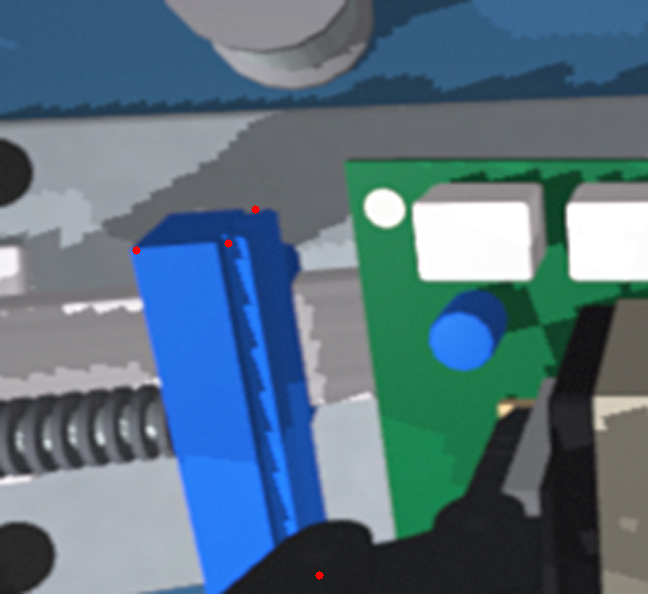

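View pics/s12.png

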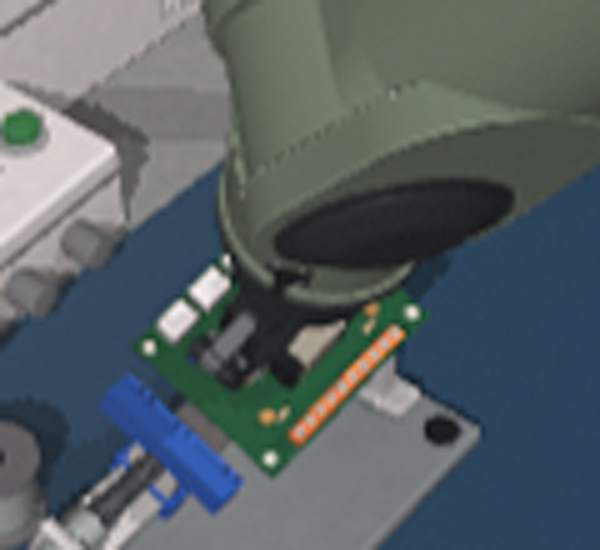

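```bash
python3 -m creep '[{"rx":0,"ry":0,"rz":0,"tx":-1,"ty":-8,"tz":-2,"hand":1},{"rx":0,"ry":0,"rz":0,"tx":-1,"ty":-14,"tz":-3.5,"hand":1},{"rx":0,"ry":0,"rz":0,"tx":-1,"ty":-18,"tz":-4.4,"hand":1},{"rx":0,"ry":0,"rz":0,"tx":-1,"ty":-20,"tz":-5,"hand":1}]'; python3 - <<'E'
from wp import *
where()
E
```

```text
clock: 11.35
position: [0.5956, 0.1629, 0.1322]
tool_rot: [2.88, -0.387, 0.053]
force: [2.6, -4.1, -3.6]
grip_width: 0.0429
edge+ [ 0.6 33.6  0.7] ctr [  0.5 -24.4  16.2] edge- [  0.4 -82.4  31.7] rot(frame) [-14.99  -0.15  -0.05] F(frame) [ 0.9 -4.3 -4.2] clk 11.35
```

```bash
python3 -m creep '[{"rx":0,"ry":0,"rz":0,"tx":0,"ty":-2.5,"tz":-0.6,"hand":1},{"rx":0,"ry":0,"rz":0,"tx":0,"ty":-5,"tz":-1.3,"hand":1},{"rx":0,"ry":0,"rz":0,"tx":0,"ty":-5,"tz":-1.3,"hand":1}]'; python3 - <<'E'
from wp import *
where()
p=viewer.grab_frame("wrist"); crop(p,60,110,300,330,2.7,"pics/w13c.png")
s=viewer.grab_frame("side"); crop(s,240,170,320,250,7,"pics/s13.png")
E
```

```text
clock: 11.65
position: [0.5953, 0.1675, 0.132]
tool_rot: [2.88, -0.386, 0.053]
force: [1.0, -4.6, -4.3]
grip_width: 0.0436
edge+ [ 0.6 38.2  0.5] ctr [  0.5 -19.7  16.1] edge- [  0.4 -77.7  31.6] rot(frame) [-15.01  -0.14  -0.07] F(frame) [-0.9 -4.7 -4.2] clk 11.65
```

View pics/w13c.png

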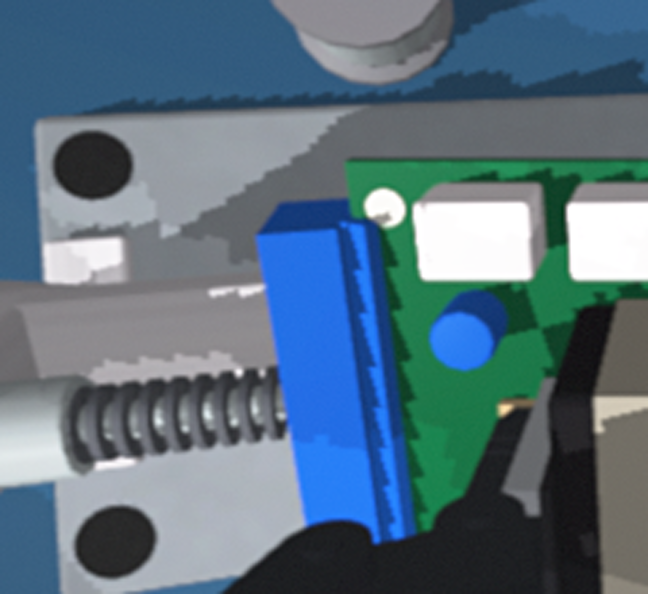

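View pics/s13.png

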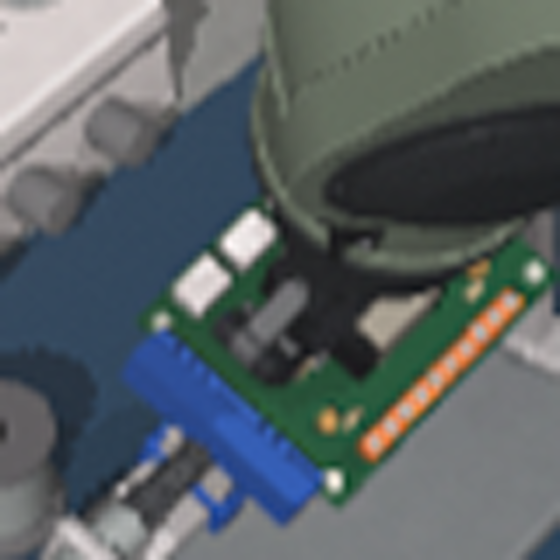

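```bash
python3 - <<'E'
from wp import *
wp(64,0.5,15,.6)
E
```

```text
t [  0.1 -25.2  -6.7] r [ 0.02 -0.12 -0.1 ]
```

```bash
python3 -m creep '[{"rx":0,"ry":0,"rz":0,"tx":0,"ty":-4,"tz":-1,"hand":1},{"rx":0,"ry":0,"rz":0,"tx":0,"ty":-8,"tz":-2.1,"hand":1},{"rx":0,"ry":0,"rz":0,"tx":0,"ty":-12,"tz":-3.2,"hand":1},{"rx":0,"ry":0,"rz":0,"tx":0,"ty":-16,"tz":-4.3,"hand":1},{"rx":0,"ry":0,"rz":0,"tx":0,"ty":-16,"tz":-4.3,"hand":1}]'; python3 - <<'E'
from wp import *
where(); wp(64,0.5,15,.6)
E
```

```text
clock: 12.25
position: [0.5945, 0.1837, 0.132]
tool_rot: [2.879, -0.386, 0.053]
force: [1.6, -8.3, -6.0]
grip_width: 0.0433
edge+ [ 0.6 54.4  0.5] ctr [ 0.5 -3.5 16.1] edge- [  0.4 -61.5  31.7] rot(frame) [-15.05  -0.13  -0.08] F(frame) [-1.2 -8.3 -6. ] clk 12.25
t [ 0.1 -9.3 -2.4] r [ 0.05 -0.11 -0.1 ]
```

```bash
python3 -m creep '[{"rx":0,"ry":0,"rz":0,"tx":0,"ty":-4,"tz":-1,"hand":1},{"rx":0,"ry":0,"rz":0,"tx":0,"ty":-8,"tz":-2.1,"hand":1},{"rx":0,"ry":0,"rz":0,"tx":0,"ty":-9.5,"tz":-2.5,"hand":1},{"rx":0,"ry":0,"rz":0,"tx":0,"ty":-9.5,"tz":-2.5,"hand":1}]'; python3 - <<'E'
from wp import *
import pickle
where()
wp(64,.5,10);wp(64,.5,5)
st=bot.observe(); p=viewer.grab_frame("wrist"); cv2.imwrite("pics/w14.png",p["pixels"])
s=viewer.grab_frame("side"); crop(s,240,150,330,250,6,"pics/s14.png"); pickle.dump((st,p,s),open("w14.pkl","wb"))
E
```

```text
clock: 12.65
position: [0.5939, 0.1927, 0.132]
tool_rot: [2.879, -0.386, 0.052]
force: [3.4, -9.0, -6.2]
grip_width: 0.0432
edge+ [ 0.6 63.5  0.4] ctr [ 0.4  5.6 16.1] edge- [  0.3 -52.4  31.7] rot(frame) [-15.1   -0.11  -0.11] F(frame) [ 0.4 -9.2 -6.9] clk 12.65
t [-0.5 -3.7  5. ] r [ 5.1  -0.1  -0.12]
t [-0.5 -7.2  9.9] r [10.1  -0.11 -0.12]
```

View pics/w14.png

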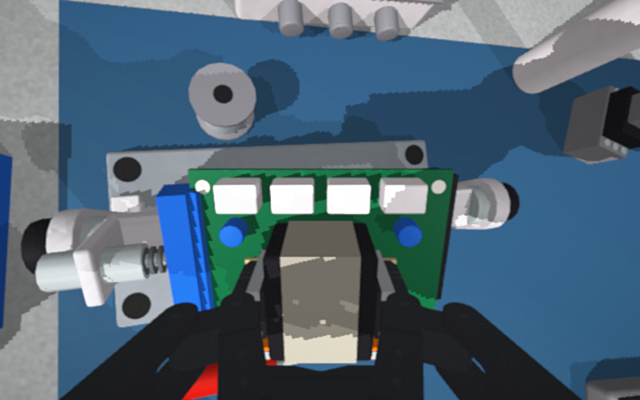

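View pics/s14.png

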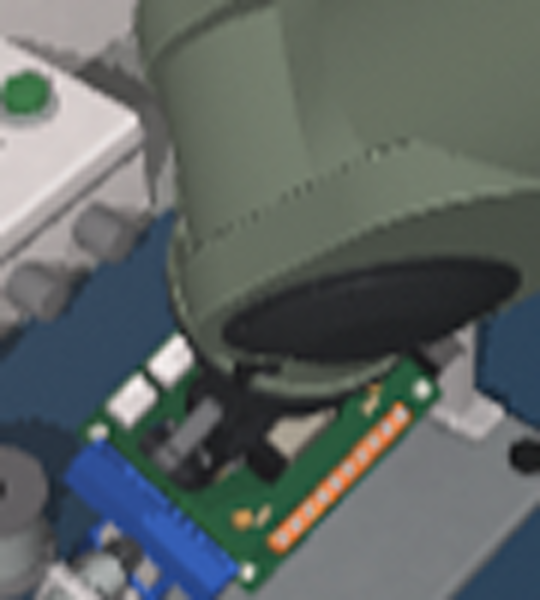

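```bash
python3 - <<'E'
from wp import *
import pickle
st,p,s=pickle.load(open("w14.pkl","rb"))
crop(p,400,140,520,320,4,"pics/w14c.png")
for c in (.055,.06,.065):
    X=np.array([[.04,-c-.013,.01],[-.04,-c-.013,.01],[.04,-c,.01]])@Rf.T+fm; print(c,((proj(p,X,st)-[400,140])*4).round(0).tolist())
E
```

```text
0.055 [[194.0, 141.0], [130.0, 640.0], [110.0, 148.0]]
0.06 [[226.0, 139.0], [158.0, 635.0], [142.0, 145.0]]
0.065 [[257.0, 137.0], [185.0, 630.0], [175.0, 143.0]]
```

View pics/w14c.png

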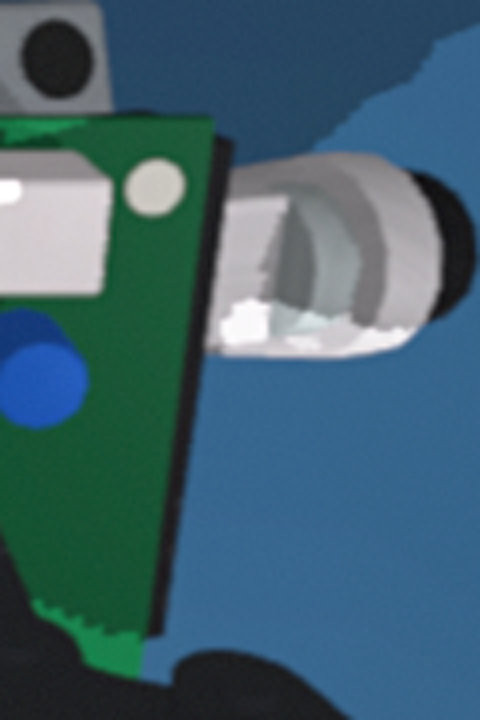

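```bash
python3 - <<'E'
from wp import *
for f in (15,12,8,4,2,0): wp(66.5,.4,f,.5)
E
```

```text
t [ 0.  -3.2 -0.7] r [ 0.11 -0.09 -0.14]
t [ 0.  -5.   2.4] r [ 3.11 -0.09 -0.13]
t [ 0.  -7.7  6.4] r [ 7.11 -0.1  -0.13]
t [ -0.  -10.6  10.2] r [11.11 -0.1  -0.13]
t [ -0.  -12.2  12.1] r [13.11 -0.1  -0.12]
t [ -0.  -13.9  13.8] r [15.11 -0.11 -0.12]
```

```bash
python3 -m creep '[{"rx":0,"ry":0,"rz":0,"tx":0,"ty":-3.2,"tz":-0.7,"hand":1},{"rx":2,"ry":0,"rz":0,"tx":0,"ty":-4.3,"tz":1.3,"hand":1},{"rx":4,"ry":0,"rz":0,"tx":0,"ty":-5.6,"tz":3.3,"hand":1},{"rx":6,"ry":0,"rz":0,"tx":0,"ty":-7,"tz":5.3,"hand":1},{"rx":8,"ry":0,"rz":0,"tx":0,"ty":-8.3,"tz":7.2,"hand":1},{"rx":8,"ry":0,"rz":0,"tx":0,"ty":-8.3,"tz":7.2,"hand":1}]'; python3 - <<'E'
from wp import *
where(); 
for f in (5,3,0): wp(66.5,.4,f,.5)
E
```

```text
clock: 13.35
position: [0.5969, 0.197, 0.1231]
tool_rot: [3.019, -0.385, 0.05]
force: [4.2, -9.4, -11.3]
grip_width: 0.0434
edge+ [ 0.3 64.8  0.2] ctr [0.1 5.2 7.6] edge- [ -0.1 -54.3  15. ] rot(frame) [-7.12 -0.05 -0.21] F(frame) [ -0.8  -9.7 -11.9] clk 13.35
t [ 0.4 -3.   1.8] r [ 2.12 -0.04 -0.21]
t [ 0.4 -4.2  3.8] r [ 4.12 -0.05 -0.21]
t [ 0.4 -6.3  6.8] r [ 7.12 -0.05 -0.21]
```

```bash
python3 -m creep '[{"rx":0,"ry":0,"rz":0,"tx":0,"ty":-1,"tz":1,"hand":1},{"rx":0,"ry":0,"rz":0,"tx":0,"ty":-1,"tz":1.5,"hand":1},{"rx":0,"ry":0,"rz":0,"tx":0,"ty":-1,"tz":1.5,"hand":1}]'; python3 - <<'E'
from wp import *
where(); print(bot.observe()["moment"])
E
```

```text
clock: 13.65
position: [0.5974, 0.1995, 0.1219]
tool_rot: [3.018, -0.386, 0.052]
force: [0.1, -9.4, -3.4]
grip_width: 0.0432
edge+ [ 0.4 67.1 -1.2] ctr [0.2 7.6 6.2] edge- [  0.1 -51.9  13.7] rot(frame) [-7.11 -0.09 -0.13] F(frame) [-1.6 -9.4 -3. ] clk 13.65
[-1.82140984  0.59834744 -0.9734376 ]
```

```bash
python3 - <<'E'
from wp import *
for f in (5,3,1,0): wp(66.5,-1.4,f,.4)
E
```

```text
t [ 0.1 -0.7  2.5] r [ 2.11 -0.08 -0.13]
t [ 0.1 -1.9  4.6] r [ 4.11 -0.09 -0.13]
t [ 0.1 -3.3  6.6] r [ 6.11 -0.09 -0.13]
t [ 0.1 -3.9  7.5] r [ 7.11 -0.09 -0.13]
```

```bash
python3 -m creep '[{"rx":1,"ry":0,"rz":0,"tx":0,"ty":-0.2,"tz":1.3,"hand":1},{"rx":2,"ry":0,"rz":0,"tx":0,"ty":-0.7,"tz":2.5,"hand":1},{"rx":3,"ry":0,"rz":0,"tx":0,"ty":-1.3,"tz":3.5,"hand":1},{"rx":4,"ry":0,"rz":0,"tx":0,"ty":-1.9,"tz":4.6,"hand":1},{"rx":4,"ry":0,"rz":0,"tx":0,"ty":-1.9,"tz":4.6,"hand":1}]'; python3 - <<'E'
from wp import *
where()
for f in (1,0): wp(66.5,-1.4,f,.4)
E
```

```text
clock: 14.15
position: [0.5992, 0.2004, 0.1176]
tool_rot: [3.089, -0.386, 0.051]
force: [-2.4, -10.2, 0.1]
grip_width: 0.043
edge+ [ 0.5 66.  -1.5] ctr [0.3 6.1 1.8] edge- [  0.1 -53.8   5. ] rot(frame) [-3.08 -0.09 -0.17] F(frame) [ -2.6 -10.    1.2] clk 14.15
t [ 0.  -1.7  2.1] r [ 2.08 -0.09 -0.17]
t [ 0.  -2.3  3.1] r [ 3.08 -0.09 -0.17]
```

```bash
python3 -m creep '[{"rx":1,"ry":0,"rz":0,"tx":0,"ty":-0.7,"tz":0.7,"hand":1},{"rx":2,"ry":0,"rz":0,"tx":0,"ty":-1.4,"tz":1.7,"hand":1},{"rx":3,"ry":0,"rz":0,"tx":0,"ty":-2,"tz":2.6,"hand":1},{"rx":3,"ry":0,"rz":0,"tx":0,"ty":-2,"tz":2.6,"hand":1}]'; python3 - <<'E'
from wp import *
import pickle
where(); wp(58,-1.1,0,.4)
st=bot.observe(); p=viewer.grab_frame("wrist"); cv2.imwrite("pics/w15.png",p["pixels"]);crop(p,400,140,520,320,4,"pics/w15c.png")
s=viewer.grab_frame("side"); crop(s,240,150,330,250,6,"pics/s15.png"); pickle.dump((st,p,s),open("w15.pkl","wb"))
E
```

```text
clock: 14.55
position: [0.6002, 0.2021, 0.1148]
tool_rot: [3.141, -0.385, 0.051]
force: [-1.1, -9.7, -3.6]
grip_width: 0.0432
edge+ [ 0.4 66.1 -1.2] ctr [ 0.2  6.1 -1.1] edge- [  0.  -53.9  -1. ] rot(frame) [-0.1  -0.08 -0.17] F(frame) [-2.9 -9.6 -2.7] clk 14.55
t [0.2 8.  0. ] r [ 0.1  -0.08 -0.17]
```

View pics/w15.png

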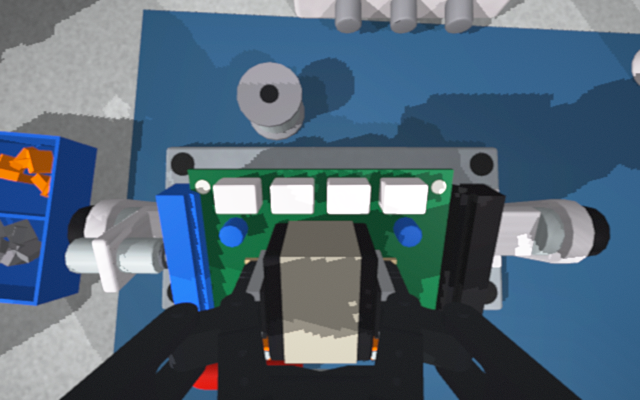

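View pics/w15c.png

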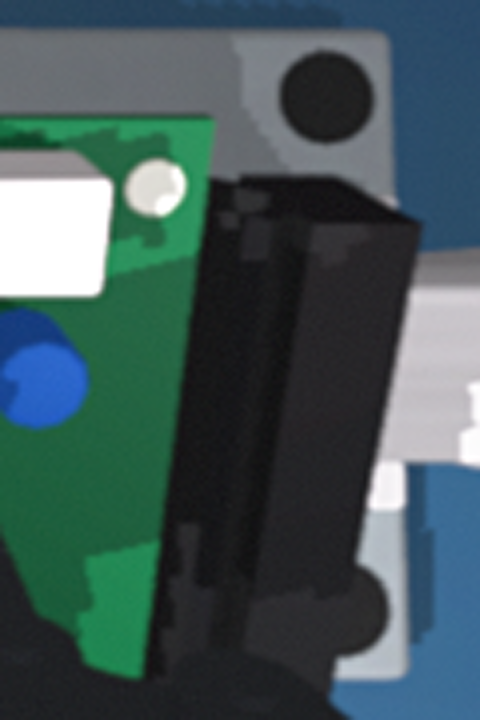

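View pics/s15.png

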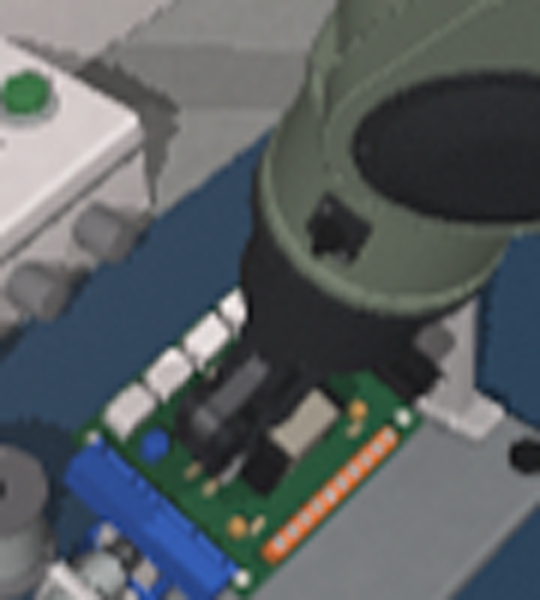

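```bash
python3 -m creep '[{"rx":0,"ry":0,"rz":0,"tx":0,"ty":2,"tz":0,"hand":1},{"rx":0,"ry":0,"rz":0,"tx":0,"ty":4,"tz":0,"hand":1},{"rx":0,"ry":0,"rz":0,"tx":0,"ty":6,"tz":0,"hand":1},{"rx":0,"ry":0,"rz":0,"tx":0,"ty":8,"tz":0,"hand":1},{"rx":0,"ry":0,"rz":0,"tx":0,"ty":9,"tz":0,"hand":1}]'; python3 - <<'E'
from wp import *
where(); print(bot.observe()["moment"])
E
```

```text
clock: 15.15
position: [0.6006, 0.1939, 0.1149]
tool_rot: [3.141, -0.386, 0.052]
force: [0.7, -7.5, -4.9]
grip_width: 0.0429
edge+ [ 0.4 57.9 -1.1] ctr [ 0.2 -2.1 -1. ] edge- [  0.1 -62.1  -0.9] rot(frame) [-0.09 -0.09 -0.12] F(frame) [-1.6 -7.5 -4.6] clk 15.15
[-1.75563016  0.66859802 -0.94027123]
```

```bash
python3 -m creep '[{"rx":0,"ry":0,"rz":0,"tx":0,"ty":1,"tz":0,"hand":1},{"rx":0,"ry":0,"rz":0,"tx":0,"ty":2,"tz":0,"hand":1},{"rx":0,"ry":0,"rz":0,"tx":0,"ty":2,"tz":0,"hand":1}]'; python3 -c "
from wp import *
where()"; python3 -m creep '[{"rx":0,"ry":0,"rz":0,"tx":0,"ty":1,"tz":0,"hand":1},{"rx":0,"ry":0,"rz":0,"tx":0,"ty":1,"tz":0,"hand":1}]'; python3 -c "
from wp import *
where()"
```

```text
clock: 15.45
position: [0.6006, 0.1935, 0.1149]
tool_rot: [-3.141, -0.386, 0.053]
force: [0.9, -3.4, -7.3]
grip_width: 0.0433
edge+ [ 0.3 57.4 -1. ] ctr [ 0.3 -2.6 -1. ] edge- [  0.2 -62.6  -1. ] rot(frame) [ 0.02 -0.12 -0.06] F(frame) [-2.1 -3.4 -7.1] clk 15.45
clock: 15.65
position: [0.6007, 0.1935, 0.115]
tool_rot: [-3.14, -0.386, 0.054]
force: [-0.2, 3.2, -10.9]
grip_width: 0.0432
edge+ [ 0.4 57.3 -0.9] ctr [ 0.4 -2.7 -0.9] edge- [  0.3 -62.7  -1. ] rot(frame) [ 0.09 -0.14 -0.02] F(frame) [ -4.1   3.2 -10.1] clk 15.65
```

```bash
python3 -m creep '[{"rx":0,"ry":0,"rz":0,"tx":0,"ty":-2,"tz":0,"hand":1},{"rx":0,"ry":0,"rz":0,"tx":0,"ty":-3,"tz":0,"hand":1},{"rx":0,"ry":0,"rz":0,"tx":0,"ty":-3,"tz":0,"hand":1}]'; python3 - <<'E'
from wp import *
import pickle
where()
st=bot.observe(); p=viewer.grab_frame("wrist"); cv2.imwrite("pics/w16.png",p["pixels"]);crop(p,400,140,520,320,4,"pics/w16c.png")
crop(p,150,150,250,320,4,"pics/w16d.png")
E
```

```text
clock: 15.95
position: [0.601, 0.1943, 0.1151]
tool_rot: [3.141, -0.386, 0.052]
force: [0.8, -7.1, -8.6]
grip_width: 0.0431
edge+ [ 0.8 58.2 -1. ] ctr [ 0.8 -1.8 -1. ] edge- [  0.7 -61.8  -0.9] rot(frame) [-0.07 -0.14 -0.09] F(frame) [-2.8 -7.1 -8.1] clk 15.95
```

View pics/w16c.png

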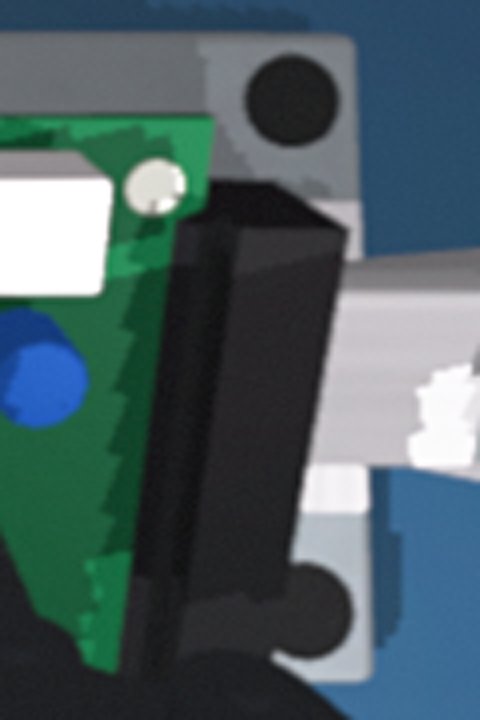

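View pics/w16d.png

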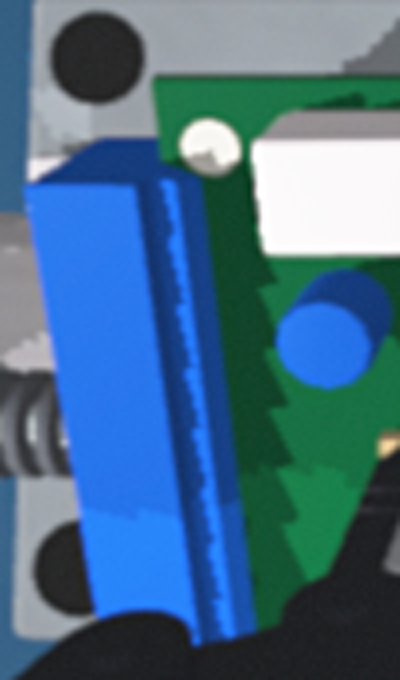

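```bash
python3 -m creep '[{"rx":0,"ry":0,"rz":0,"tx":0,"ty":0,"tz":1,"hand":1},{"rx":0,"ry":0,"rz":0,"tx":0,"ty":0,"tz":1,"hand":1}]'; python3 -c "
from wp import *
where(); print(bot.observe()['moment'])"; python3 -m creep '[{"rx":0,"ry":0,"rz":0,"tx":0,"ty":1,"tz":0,"hand":1},{"rx":0,"ry":0,"rz":0,"tx":0,"ty":2,"tz":0,"hand":1},{"rx":0,"ry":0,"rz":0,"tx":0,"ty":2,"tz":0,"hand":1}]'; python3 -c "
from wp import *
where(); print(bot.observe()['moment'])"
```

```text
clock: 16.2
position: [0.6017, 0.1944, 0.1145]
tool_rot: [3.141, -0.387, 0.052]
force: [-2.9, -5.5, -2.2]
grip_width: 0.043
edge+ [ 1.2 58.3 -1.8] ctr [ 1.1 -1.7 -1.8] edge- [  1.  -61.7  -1.7] rot(frame) [-0.05 -0.18 -0.1 ] F(frame) [-3.8 -5.3 -0.9] clk 16.2
[-1.49245347  1.7782865  -0.48097206]
clock: 16.5
position: [0.6018, 0.1935, 0.1147]
tool_rot: [-3.141, -0.388, 0.053]
force: [0.0, -7.1, -1.5]
grip_width: 0.0431
edge+ [ 1.3 57.3 -1.6] ctr [ 1.2 -2.7 -1.6] edge- [  1.2 -62.7  -1.6] rot(frame) [ 0.04 -0.22 -0.05] F(frame) [-0.9 -7.  -1.2] clk 16.5
[-1.13336355 -0.4659262  -0.51300148]
```

```bash
python3 -m creep '[{"rx":0,"ry":0,"rz":0,"tx":0,"ty":1,"tz":0,"hand":1},{"rx":0,"ry":0,"rz":0,"tx":0,"ty":1,"tz":0,"hand":1}]'; python3 -c "
from wp import *
where(); print(bot.observe()['moment'])"; python3 -m creep '[{"rx":0,"ry":0,"rz":0,"tx":0,"ty":1,"tz":0,"hand":1},{"rx":0,"ry":0,"rz":0,"tx":0,"ty":1,"tz":0,"hand":1}]'; python3 -c "
from wp import *
where(); print(bot.observe()['moment'])"
```

```text
clock: 16.7
position: [0.6017, 0.1935, 0.1146]
tool_rot: [-3.14, -0.388, 0.053]
force: [-0.7, 1.8, -3.7]
grip_width: 0.0431
edge+ [ 1.1 57.3 -1.6] ctr [ 1.  -2.7 -1.7] edge- [  1.  -62.7  -1.8] rot(frame) [ 0.1  -0.21 -0.04] F(frame) [-2.   1.8 -3.2] clk 16.7
[ 0.33441716  1.02959738 -0.26186766]
clock: 16.9
position: [0.6016, 0.1935, 0.1146]
tool_rot: [-3.139, -0.388, 0.054]
force: [-0.9, 6.1, -2.9]
grip_width: 0.0429
edge+ [ 1.  57.2 -1.5] ctr [ 1.  -2.8 -1.7] edge- [  1.  -62.8  -1.9] rot(frame) [ 0.17 -0.22  0.01] F(frame) [-1.6  6.2 -2.5] clk 16.9
[1.34729657 0.73304994 0.00294317]
```

```bash
python3 - <<'E'
from wp import *
import pickle
st=bot.observe(); p=viewer.grab_frame("wrist"); pickle.dump((st,p),open("w17.pkl","wb"));crop(p,400,160,510,320,4.5,"pics/w17c.png")
crop(p,150,160,260,320,4.5,"pics/w17d.png")
E
```

```text
(no output)
```

View pics/w17c.png

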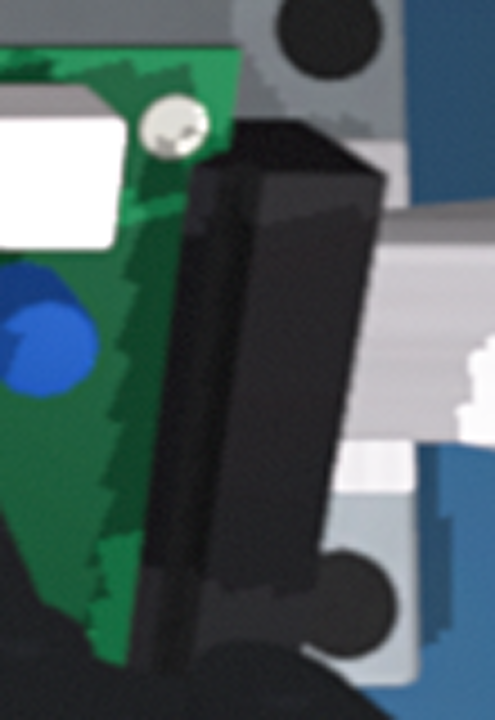

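View pics/w17d.png

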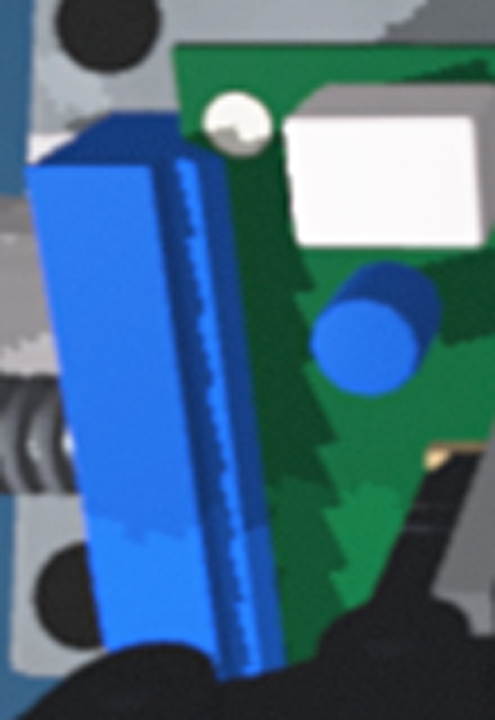

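```bash
python3 -m creep '[{"rx":0,"ry":0,"rz":0,"tx":0,"ty":-0.8,"tz":0,"hand":1},{"rx":0,"ry":0,"rz":0,"tx":0,"ty":-0.8,"tz":0,"hand":1}]' 40; python3 -c "
from wp import *
where(); print(bot.observe()['moment'])"
```

```text
clock: 17.15
position: [0.6016, 0.1935, 0.1145]
tool_rot: [-3.14, -0.387, 0.053]
force: [-0.7, 4.6, -1.6]
grip_width: 0.0428
edge+ [ 1.  57.2 -1.6] ctr [ 1.  -2.8 -1.7] edge- [  1.  -62.8  -1.8] rot(frame) [ 0.11 -0.21 -0.02] F(frame) [-1.   4.6 -1.4] clk 17.15
[1.22536573 0.56451345 0.00749029]
```

Nearly balanced; open partway so the fingers clear the jaws.

```bash
python3 -m creep '[{"rx":0,"ry":0,"rz":0,"tx":0,"ty":-0.6,"tz":0,"hand":1},{"rx":0,"ry":0,"rz":0,"tx":0,"ty":-0.6,"tz":0,"hand":-0.1},{"rx":0,"ry":0,"rz":0,"tx":0,"ty":-0.6,"tz":0,"hand":-0.3},{"rx":0,"ry":0,"rz":0,"tx":0,"ty":-0.6,"tz":0,"hand":-0.3},{"rx":0,"ry":0,"rz":0,"tx":0,"ty":-0.6,"tz":0,"hand":-0.3}]' 20; python3 - <<'E'
from wp import *
where()
p=viewer.grab_frame("wrist"); cv2.imwrite("pics/w18.png",p["pixels"])
s=viewer.grab_frame("side"); crop(s,240,150,330,250,6,"pics/s18.png")
E
```

```text
clock: 17.65
position: [0.6014, 0.193, 0.1143]
tool_rot: [-3.141, -0.387, 0.053]
force: [0.1, 0.0, 0.8]
grip_width: 0.0554
edge+ [ 0.7 56.8 -1.8] ctr [ 0.7 -3.2 -1.9] edge- [  0.6 -63.2  -1.9] rot(frame) [ 0.03 -0.16 -0.05] F(frame) [0.4 0.  0.8] clk 17.65
```

View pics/w18.png

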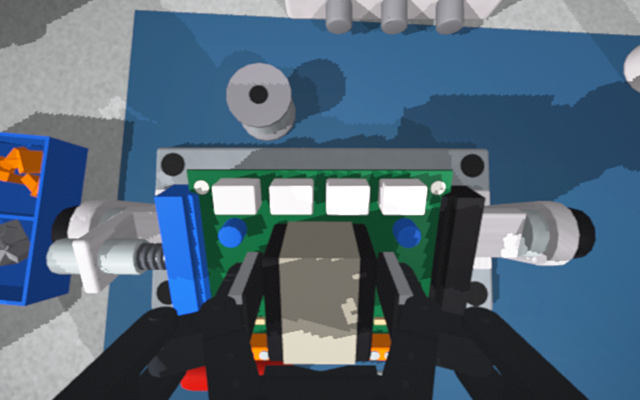

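View pics/s18.png

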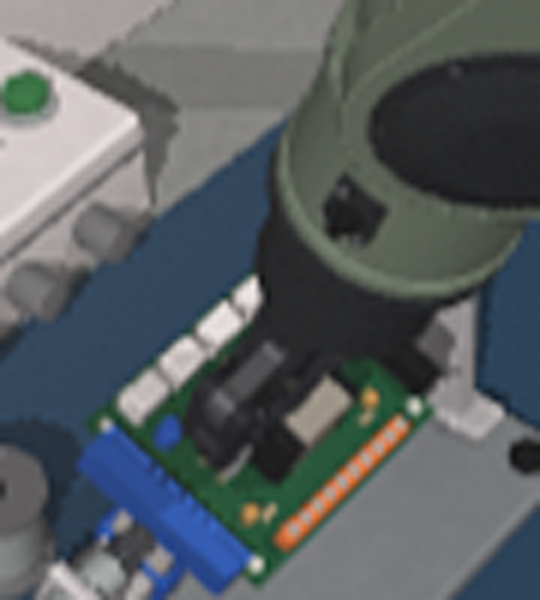

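```bash
python3 -m creep '[{"rx":0,"ry":0,"rz":0,"tx":0,"ty":0,"tz":-10,"hand":-0.3},{"rx":0,"ry":0,"rz":0,"tx":0,"ty":0,"tz":-25,"hand":-0.3},{"rx":0,"ry":0,"rz":0,"tx":0,"ty":0,"tz":-50,"hand":-0.3},{"rx":0,"ry":0,"rz":0,"tx":0,"ty":0,"tz":-85,"hand":-0.3},{"rx":0,"ry":0,"rz":0,"tx":0,"ty":0,"tz":-120,"hand":-0.3},{"rx":0,"ry":0,"rz":0,"tx":0,"ty":0,"tz":-120,"hand":-0.3}]'; python3 - <<'E'
from wp import *
import pickle
st=bot.observe(); p=viewer.grab_frame("wrist"); cv2.imwrite("pics/w19.png",p["pixels"]); pickle.dump((st,p),open("w19.pkl","wb")); print(st["position"],st["clock"],st["force"])
s=viewer.grab_frame("side"); crop(s,215,150,345,290,5,"pics/s19.png"); pickle.dump(s,open("s19.pkl","wb"))
E
```

```text
clock: 18.35
position: [0.5565, 0.1914, 0.2301]
tool_rot: [-3.137, -0.392, 0.052]
force: [0.2, 0.7, -0.3]
grip_width: 0.0557
[0.55645773 0.19138036 0.23014271] 18.35 [ 0.24542888  0.66571965 -0.34148537]
```

View pics/w19.png

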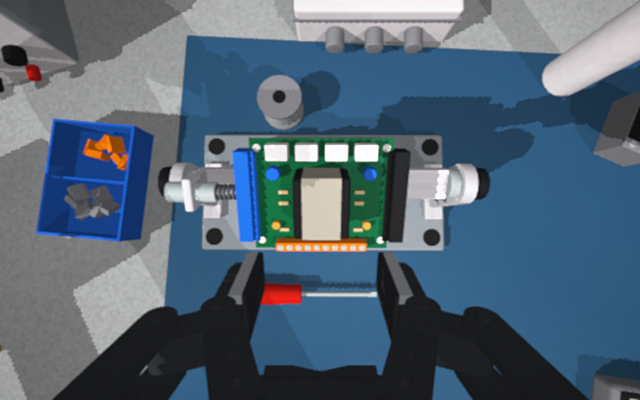

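View pics/s19.png

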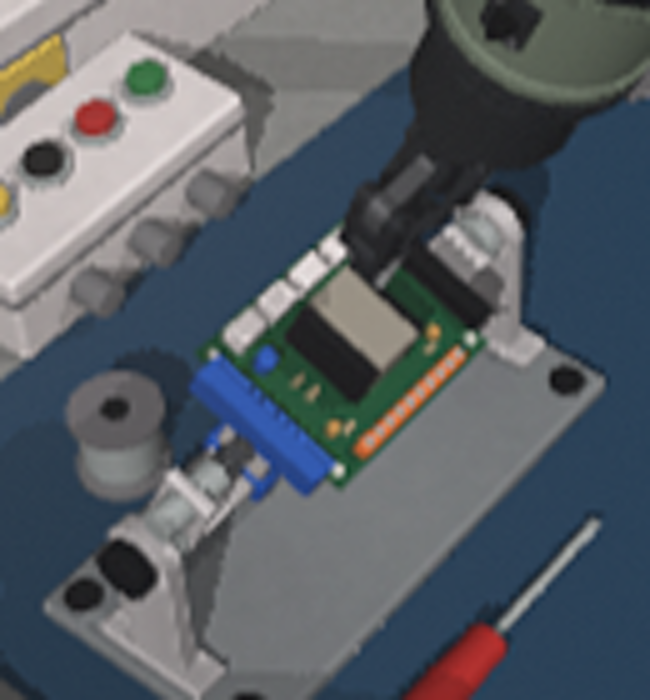

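```bash
python3 - <<'E'
import pickle
from h import *
st,p=pickle.load(open("w19.pkl","rb")); crop(p,225,125,420,265,4.1,"pics/w19c.png")
E
```

```text
(no output)
```

View pics/w19c.png

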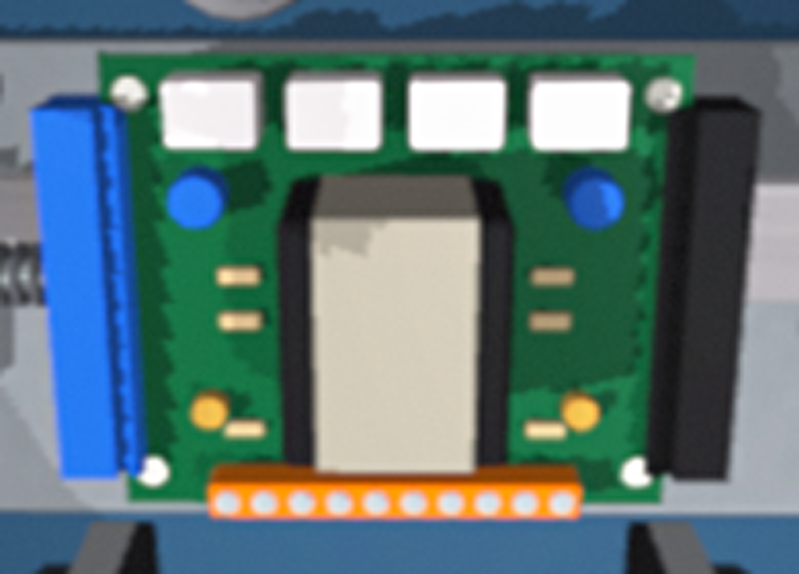

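```bash
python3 -c "
from workcell import bot
print(bot.job_done())"
```

```text
the job is handed in; nothing more can be done
None
```

The board is in the holder with components out and the orange strip along the low edge, and the gripper has let go and moved clear. I handed the job in about 18 s into the 53 s allowed; it reports no verdict.

**How it went in:**
- I gripped the transformer and lifted the board.
- The left edge went into the blue sprung jaw at a 15° tilt and pushed it open about 30 mm.
- I swung the other edge down level and eased the spring back at about 20 mm/s or slower, until the board bottomed in the black jaw.

**Last checks:**
- The final wrist and side pictures show the board square, its edges covered equally by both jaws, and roughly midway along them. The exact offset along the jaws was not measured.
- The board did not visibly move when I opened the fingers.
- The force on the tool at release was near zero. The most I read at the wrist was about 15 N with the board at the holder, against the 35 N limit.
- I saw no bystander moved, but did not measure them at the end.

**What failed or disagreed:**
- **First grasp:** it closed on air above the transformer, because the fingers end about 40 mm short of the reported tool point. I reopened, went lower in steps and gripped properly.
- **Board plane:** it turned out 1 to 2 mm lower than my camera estimate. I corrected this by feeling for the forces.
- **Clamped jaw:** the black groove's bottom came about 4 mm sooner by touch than by sight. I went by touch and by the equal cover seen on both edges.

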